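# Drive the seized hinge pin out of a screen-printing hinge clamp

### The job

The hinge pin of the screen-printing clamp on the sloping board has rusted fast. Take the slim pin punch from the wooden rack, find the bore at the plain end of the pin in the upper ear, and press the pin right out downhill with the punch's nose so that it drops into the steel parts tray. Then lay the punch back in a free place of the rack as it lay before, and leave the other two punches and the other things on the bench where they are.

Things in the scene. Friction and masses are not known exactly. Their poses are not given: they have to be found in the camera images.
- board: Fixed plywood jig board, sloping 20 degrees (0.35 rad). x level; y downhill; z square to the board. Origin: at the height of the hinge axis, 42 mm above the board's top, over the middle of its track; 68 mm above the bench. Board 18 mm thick, x -120 to 80, y -65 to 30 mm. Its T-track runs along x, under the grey hinge clamp.
- mouth_line (a point): Point in the plane of the outer face of the clamp's upper ear, at bore height (board x 0, y -22.5, z 0); axes as board. The clamp is bolted anywhere along the track: the mouth of its 11 mm bore lies on the level line through this point, up to 18 mm to either side along x. Where, is not reported: find it by touch or sight. The bore runs along +y through both ears, to the lower ear's face.
- exit_line (a point): The same for the lower ear's outer face (board y 22.5), 45 mm from mouth_line; the pin comes out here. Rust in this ear grips the pin with a steady 9 to 18 N until its plain end is within about 5 mm of this face; then it falls, by itself or with a little more push. The ears are 11 mm thick and 26 mm square about the bore; their faces and sides do not give.
- board_clamp (a point): Same point as board. About the clamp: a loose jaw (70 x 52 mm, 58 mm high with its black hand screw) lies on the board to the -x side of the hinge, 20 mm from its axis, its knuckle between the ears; the +x side of the ears is free above the foot, which is 8 mm high. Pin: copper-coloured, 10 mm diameter, 44.5 mm shank, 16 mm head outside the lower ear, plain end 1 to 4 mm inside the upper mouth, about 30 g.
- tray: Fixed steel parts tray standing level on the bench below the lower ear, 124 (x) x 110 (y) mm outside, 14 mm high, walls and floor 3 mm. Origin: centre of its underside; z up. Its near wall lies under the lower ear's face. It is empty at the start; nothing but the pin belongs in it.
- punch_grip (a point): Slim pin punch, centre of its dark ringed shaft, 12 mm diameter, 95 mm long, 0.1 kg. It lies along its own y axis; +y points to the nose. Nose: bright steel, 8.5 mm diameter, 60 mm long. 155 mm long in all. The other two punches in the rack have the same body but a short nose.
- punch_tip (a point): Middle of the flat end of the slim punch's nose, 107.5 mm from punch_grip along the punch's +y; axes as punch_grip.
- rack_rest (a point): Fixed wooden rack, 170 (x) x 104 (y) mm, base 10 mm thick, two rails across (12 mm thick, at y -38 and 38, 64 mm clear between) with three pairs of V rests at x -55, 0, 55 mm, 24 mm wide at the mouth. This point: rack centre at the axis height of a lying punch, 50 mm above the bench. z up, y along the punches to their noses. Each punch's body centre lies midway between the rails.
- thick_drift_grip (a point): Body centre of the thick drift (short 11.5 mm brass-coloured nose, too thick for the bore), in the rack.
- centre_punch_grip (a point): Body centre of the pointed centre punch (short conical nose), in the rack.
- hammer: Hammer, 260 mm long, lying along y towards the far edge of the bench; origin near the middle of its handle.
- oiler: Green oil can with a thin spout, 52 mm diameter, 120 mm high; origin under its base.
- ink_jar: Blue ink jar, 72 mm diameter, 85 mm high; origin under its base.
- tape: Orange roll of tape lying flat, 96 mm diameter, 24 mm high; origin under its centre.
There are look-alikes about, which are no part of the job. Leave any red look-alike of the part that bears punch_grip alone.

How it is judged:
On the way, in this order (a step that is already met when the one before it is completed fails the run):
1. the slim punch is lifted out of the rack (z of punch_grip in the frame of rack_rest above 0.02 m), for 0.2 s.
2. the punch's nose has been driven along the bore, 25 mm past the upper ear's face (y of punch_tip in the frame of board between 0.0025 and 0.045 m and z of punch_tip in the frame of board between -0.006 and 0.006 m and x of punch_tip in the frame of board between -0.022 and 0.022 m).
3. the pin has been driven right out and has dropped into the tray (contact force between tray and anything else between 0.05 and 1 N), for 0.2 s.
At the end, for the whole second after the job is handed in: The pin lies in the tray (the tray carries its weight, 0.05 to 1 N, and nothing heavier); the slim punch rests in a pair of the rack's V rests (within 4 mm in height, 15 mm lengthwise, 0.1 rad) (all of step 3 and x of punch_grip in the frame of rack_rest between -0.063 and 0.063 m and y of punch_grip in the frame of rack_rest between -0.015 and 0.015 m and z of punch_grip in the frame of rack_rest between -0.004 and 0.004 m and angle between the y axis of punch_grip and the y axis of rack_rest, either way round below 0.1 rad and linear speed of punch below 0.02 m/s); the robot touches nothing.
It fails at once if another punch is shifted by more than 20 mm or another thing on the bench by more than 30 mm (distance of any of thick_drift_grip, centre_punch_grip from where it was at the start of the episode above 0.02 m or distance of any of hammer, oiler, ink_jar, tape from where it was at the start of the episode above 0.03 m).
It also fails if it takes over 61 s, if anything falls off the work surface, if the arm or the gripper's body presses on something with over 40 N, if the wrist force passes 120 N, or if a joint passes its speed limit or range.

### The arm

A 6-joint arm with a two-finger parallel gripper is mounted at the origin on the work surface. World frame = base frame: x ahead of the robot, y to its left, z up, the work surface at z = 0. Lengths are in m, angles in rad, forces in N, time in s.
With the tool pointing down it reaches from about 0.25 to 0.775 m from the base axis. Payload 4 kg.
Tool frame: the origin (TCP) lies midway between the tips of the shut fingers; the grasp point (between the pads) lies 19 mm behind it (arm.grip_point_offset is the z of the grasp point in the tool frame, in m); z points along the fingers, y is the direction in which the jaws open and shut (so a half turn about z gives the same grasp; the last joint's range is limited). The gripper opens to 94 mm and grips with 3 to 60 N. Pads are 16 mm wide; open, the fingers measure 119 mm over their backs; the gripper's body (75 mm by 177 mm) begins 78 mm behind the grasp point.
Start: joints at [-1.26, 0.087, 1.371, -0, 1.684, -0.103], TCP at [0.221, -0.504, 0.206] pointing down, gripper open.
Joint ranges: [-3.1, 3.1], [-0.76, 2.03], [0.27, 2.55], [-1.08, 4.22], [0.17, 2.65], [-2.57, 2.57]. Speed limits (rad/s): [2.79, 2.79, 3.14, 3.14, 3.14, 3.14].

### API

Orientations are given as a unit quaternion [w, x, y, z].
In Python, from bench import arm, cams gives the robot as it stands.
- The arm moves only by the tool drive_tool, never from a script. Its argument "rows" is a list of rows, each an object of numbers: "wx", "wy", "wz": the turn, a rotation vector about the tool's x, y, z in degrees; "tx", "ty", "tz": the shift along the tool's x, y, z in cm; "jaw": the gripper's target within -1 to 1 (shut at 1, half-way at 0, fully open at -1). A call has 1 to 5 rows; each row is the pose to reach, as a shift and turn from the pose commanded when the call began, along the tool's axes at that moment; what a row does not reach only later rows make up. A row lasts 1/10 s, in which the tool goes at most 50 mm and 8.59 degrees, less where a joint would pass 70% of its speed; a pose out of reach is approached as far as the arm can. A call with a gripper value outside its range is refused whole. The fingers move at their own pace and stop on an object; "grip_force" is the grip in N (left out, the last holds). Time passes only in rows, so rows that repeat a pose let the fingers close. It gives the time, the measured TCP pose, the force and the opening at its end, in the units of the state.
- arm.observe(): the state, without advancing time (a new reading comes with each control period).
- cams.get_image(name): name is "scene" or "top" or "wrist"; returns a dict with "image" (384x512x3 uint8, red, green, blue), "mtx" (3x3 intrinsics, pixels), "rvec" (rotation vector, rad) and "tvec" (3), from world to camera coordinates, as OpenCV has them. Camera axes: x right, y down, z forward; pixel columns grow to the right and rows downward; lengths in m; the calibration is good to about 2 mm. A picture is of the moment at which its call begins. There is no depth.
- arm.sign_off(): hands the job in, once; it reports no verdict.
The state is a dict: "time_s": time; "q": joint angles; "dq": joint speeds; "effort": joint torques, N m; "tool_pos": TCP position; "eef_rot": TCP orientation; "wrist_force": force on the tool from outside, world axes, zero at the start; "wrist_torque": the same for the moment, N m; "opening": opening from 0.0 (shut) to 1.0 (fully open).
Only numpy, scipy, OpenCV 4.12 (cv2) and the standard library are available. Lean on these libraries where they do the work, as an engineer would, in place of code of your own. Each camera call takes 0.05 s, during which the arm holds its last target.

## Working session

There is one attempt and no reset: what is moved stays moved. The work goes in short steps, Python scripts to look and compute and a tool call to move; the robot and the scene stay as the last step left them, time stands still between calls to the robot, and variables do not carry over. Pictures are saved under pics/ and viewed, and the job is handed in when it is done.

Besides the shell and the picture viewer there is one more tool, called after "Emit:" as name([rows], argument=value, ...), one row to a line, values as JSON. drive_tool: Moves the arm, as the interface text tells. Its arguments: {"type":"object","properties":{"rows":{"type":"array"},"grip_force":{"type":"number"}},"required":["rows"]}

```bash
ls; mkdir -p pics
python3 - <<'E'
from bench import arm,cams
import cv2,numpy as np
print(arm.observe()); print(arm.grip_point_offset)
for n in ["scene","top","wrist"]:
    d=cams.get_image(n); cv2.imwrite(f"pics/{n}0.png",cv2.cvtColor(d["image"],cv2.COLOR_RGB2BGR))
    np.savez(f"pics/{n}0.npz",**d)
    R=cv2.Rodrigues(np.array(d["rvec"]))[0]; print(n,np.round(d["mtx"],1).tolist(),np.round(-R.T@np.array(d["tvec"]).ravel(),3),np.round(R,3).tolist())
E
```

```text
pics
{'time_s': 0.0, 'q': array([-1.26008098e+00,  8.79605388e-02,  1.37218883e+00, -4.28978253e-05,
        1.68360180e+00, -1.03123250e-01]), 'dq': array([ 1.23530188e-03,  2.91420091e-04, -4.12509440e-04, -1.00780063e-03,
        1.09549252e-03,  3.24782126e-05]), 'effort': array([ 6.46145090e-04, -3.40179348e+01, -3.02428007e+01,  7.16184033e-02,
        3.28880560e-02, -1.74578986e-04]), 'tool_pos': array([ 0.22097746, -0.50307783,  0.20433434]), 'eef_rot': array([-1.07123801e-03,  9.78668396e-01,  2.05443435e-01, -1.33021829e-04]), 'wrist_force': array([0.16969582, 0.18512411, 0.63157429]), 'wrist_torque': array([-0.01397818, -0.01660391,  0.01236797]), 'opening': 0.997771171016329}
-0.0188
scene [[440.5, 0.0, 252.3], [0.0, 440.5, 192.3], [0.0, 0.0, 1.0]] [ 1.11  -0.311  0.937] [[0.54, 0.841, 0.002], [0.676, -0.433, -0.596], [-0.501, 0.324, -0.803]]
top [[418.1, 0.0, 252.6], [0.0, 418.1, 188.4], [0.0, 0.0, 1.0]] [0.404 0.019 1.007] [[0.006, -1.0, -0.016], [-0.983, -0.003, -0.185], [0.185, 0.017, -0.983]]
wrist [[317.7, 0.0, 256.1], [0.0, 317.7, 193.9], [0.0, 0.0, 1.0]] [ 0.298 -0.47   0.384] [[0.402, -0.916, -0.001], [-0.878, -0.385, 0.285], [-0.262, -0.114, -0.958]]
```

View pics/scene0.png

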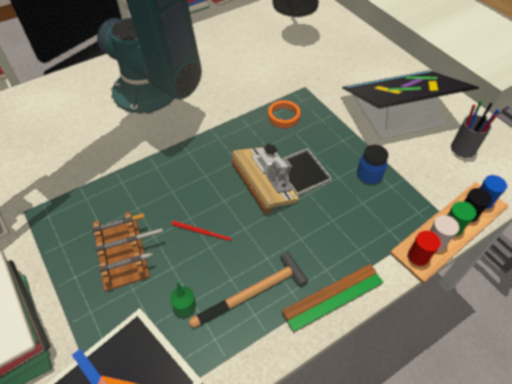

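View pics/top0.png

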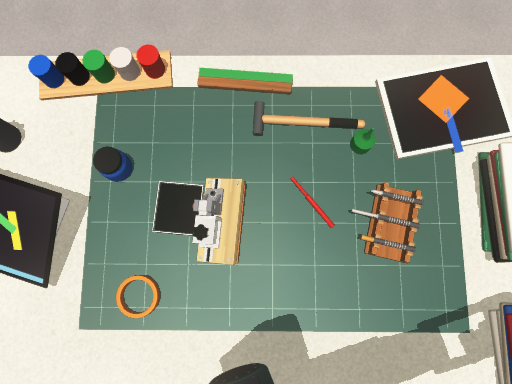

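View pics/wrist0.png

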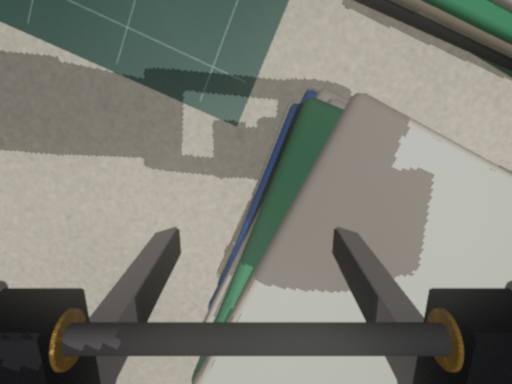

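The middle punch, with its long nose at (352,211) in the top view, is the slim one. The board is at (220,220) and the tray at (178,208), so downhill is about +y in the world. Next I'll enlarge the details.

```bash
cat > h.py <<'E'
import cv2,numpy as np
def cam(n):
    d=np.load(f"pics/{n}.npz"); R=cv2.Rodrigues(d["rvec"])[0]; return d["image"],d["mtx"],R,d["tvec"].ravel()
def ray(c,uv):
    _,K,R,t=c; v=R.T@np.linalg.solve(K,[uv[0],uv[1],1.]); return -R.T@t, v/np.linalg.norm(v)
def onz(c,uv,z):
    o,v=ray(c,uv); return o+v*(z-o[2])/v[2]
def tri(obs):
    A=np.zeros((3,3));b=np.zeros(3);rs=[ray(c,u) for c,u in obs]
    for o,v in rs:
        P=np.eye(3)-np.outer(v,v);A+=P;b+=P@o
    x=np.linalg.solve(A,b); return x,[float(np.linalg.norm((np.eye(3)-np.outer(v,v))@(x-o))) for o,v in rs]
def proj(c,X):
    _,K,R,t=c; p=K@(R@np.asarray(X,float)+t); return p[:2]/p[2]
def crop(n,x0,y0,x1,y1,s,out):
    im=cv2.cvtColor(cam(n)[0],cv2.COLOR_RGB2BGR)[y0:y1,x0:x1]
    cv2.imwrite(f"pics/{out}.png",cv2.resize(im,None,fx=s,fy=s,interpolation=cv2.INTER_CUBIC))
E
python3 - <<'E'
from h import *
crop("top0",340,170,440,270,6,"t_rack"); crop("scene0",80,200,180,300,6,"s_rack")
crop("top0",145,165,255,275,5,"t_board"); crop("scene0",220,130,340,220,6,"s_board")
E
```

```text
(no output)
```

View pics/t_rack.png

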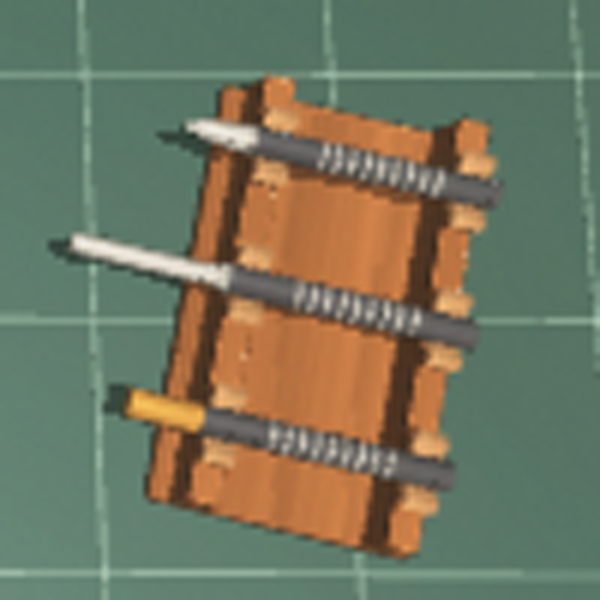

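View pics/s_rack.png

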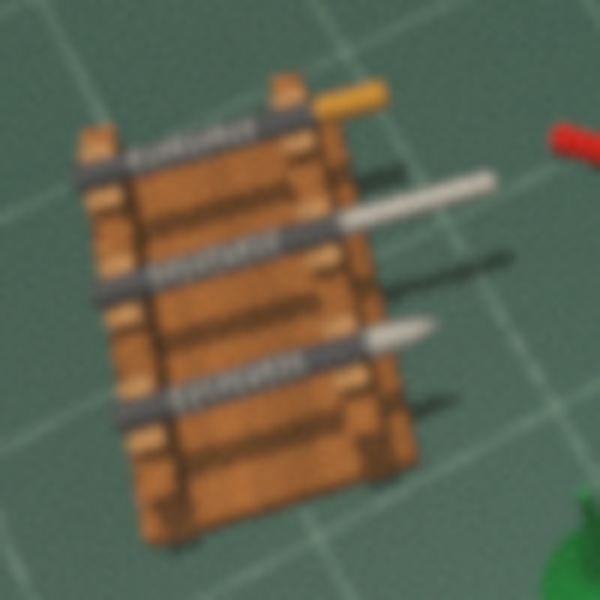

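View pics/t_board.png

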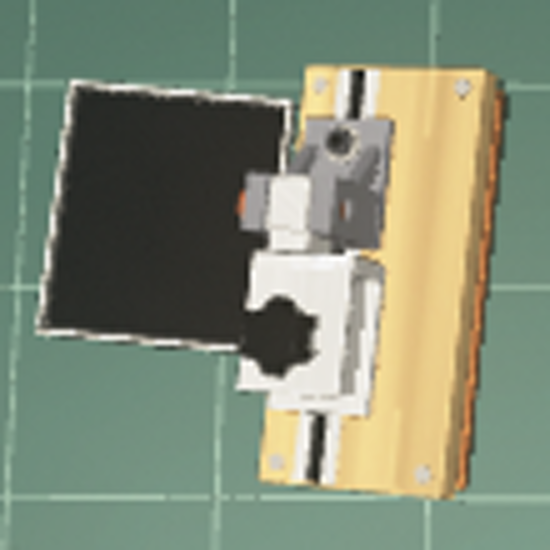

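View pics/s_board.png

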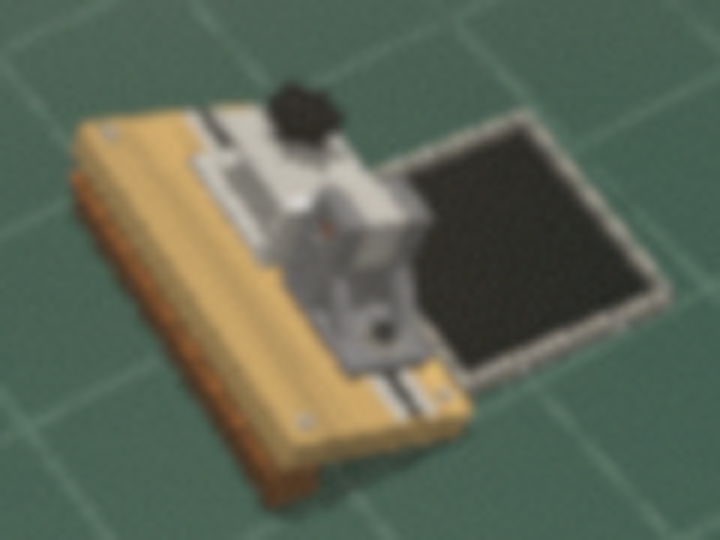

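```bash
cat > m1.py <<'E'
from h import *
T=cam("top0");S=cam("scene0")
f=lambda x0,y0,s:(lambda a:((a[0]+.5)/s+x0-.5,(a[1]+.5)/s+y0-.5))
tr,sr,tb,sb=f(340,170,6),f(80,200,6),f(145,165,5),f(220,130,6)
def g(n,a,b,ft,fs):
    X,e=tri([(T,ft(a)),(S,fs(b))]); print(n,np.round(X*1000,1),np.round(np.array(e)*1000,1)); return X
tip=g("tip",(72,242),(493,180),tr,sr); sh=g("shoulder",(228,278),(340,222),tr,sr); re=g("rear",(475,335),(97,293),tr,sr)
print("len",np.linalg.norm(tip-re),"head",np.degrees(np.arctan2(*(tip-re)[1::-1])))
a=g("drift rear",(452,475),(80,178),tr,sr); b=g("drift nose",(125,402),(385,95),tr,sr)
a=g("cp rear",(498,192),(118,413),tr,sr); b=g("cp sh",(258,140),(365,345),tr,sr)
g("copper mouth",(345,208),(325,228),tb,sb)
# board screws
A=g("screw up+x",(463,88),(305,422),tb,sb);B=g("screw dn+x",(320,86),(443,396),tb,sb)
C=g("screw dn-x",(277,462),(108,133),tb,sb) if 0 else None
D=g("screw up-x",(423,474),(108,133),tb,sb)
x=A-D; print("board x heading",np.degrees(np.arctan2(x[1],x[0])),np.linalg.norm(x)); y=B-A; print(np.linalg.norm(y), "heading y",np.degrees(np.arctan2(y[1],y[0])),"slope",np.degrees(np.arcsin(y[2]/np.linalg.norm(y))))
g("ear top uphill +x",(385,188),(297,195),tb,sb)
E
python3 m1.py
```

```text
tip [ 534.8 -191.9   52.3] [0.2 0.2]
shoulder [ 521.  -250.3   53.6] [0.3 0.3]
rear [ 499.9 -341.4   53.8] [0.4 0.4]
len 0.15344416944884345 head 76.87919758903729
drift rear [ 447.6 -328.7   54.4] [0.8 0.8]
drift nose [ 474.  -210.4   50.4] [0.6 0.6]
cp rear [ 554.1 -352.8   56.6] [0.2 0.2]
cp sh [ 574.7 -264.4   52.3] [0. 0.]
copper mouth [538.5 122.6  80.1] [0.4 0.4]
screw up+x [599.8  72.1  49.7] [0.5 0.5]
screw dn+x [605.5 141.6  23.5] [0.3 0.3]
screw up-x [421.4  87.1  51.3] [0.2 0.2]
board x heading -4.822846040376231 0.17902935633245576
0.0745350105872429 heading y 85.25715324391967 slope -20.557029344520483
ear top uphill +x [542.5 102.6 117.6] [1.8 1.8]
```

```bash
cat > go.py <<'E'
from bench import arm
import numpy as np,sys
from scipy.spatial.transform import Rotation as Ro
def pose():
    s=arm.observe(); q=s["eef_rot"]; return s,np.array(s["tool_pos"]),Ro.from_quat([q[1],q[2],q[3],q[0]])
def tool(head,slope):
    # tool x along punch axis: heading deg, slope deg down ; y horizontal
    h,a=np.radians([head,slope]); x=np.array([np.cos(h)*np.cos(a),np.sin(h)*np.cos(a),-np.sin(a)])
    y=np.array([np.sin(h),-np.cos(h),0]); return Ro.from_matrix(np.c_[x,y,np.cross(x,y)])
def delta(P,R):
    s,p,r=pose(); t=r.inv().apply(np.array(P)-p)*100; w=(r.inv()*R).as_rotvec(degrees=True)
    print("t cm",np.round(t,2),"w deg",np.round(w,2),"time",round(s["time_s"],2),"F",np.round(s["wrist_force"],1),"open",round(s["opening"],3),"q",np.round(s["q"],2))
    print(" now",np.round(p*1000,1),"xaxis",np.round(r.as_matrix()[:,0],3),"zaxis",np.round(r.as_matrix()[:,2],3))
E
python3 - <<'E'
from go import *
delta([.5105,-.296,.17],tool(76.9,0))
E
```

```text
t cm [34.83 -7.33  3.48] w deg [-8.000e-02 -5.000e-02 -5.319e+01] time 0.15 F [-0.2 -0.4  0. ] open 0.995 q [-1.26  0.09  1.37  0.    1.68 -0.1 ]
 now [ 221.  -503.2  204.6] xaxis [0.916 0.402 0.   ] zaxis [-0.     0.002 -1.   ]
```

Emit:
drive_tool([
  {"tx":34.8,"ty":-7.3,"tz":3.5,"wz":-53.2,"jaw":0.15},
  {"tx":34.8,"ty":-7.3,"tz":3.5,"wz":-53.2,"jaw":0.15},
  {"tx":34.8,"ty":-7.3,"tz":3.5,"wz":-53.2,"jaw":0.15},
  {"tx":34.8,"ty":-7.3,"tz":3.5,"wz":-53.2,"jaw":0.15},
  {"tx":34.8,"ty":-7.3,"tz":3.5,"wz":-53.2,"jaw":0.15},
])

```text
invalid input
```

Run:
```python
from go import *
delta([.5105,-.296,.17],tool(76.9,0))
```

```text
t cm [34.83 -7.33  3.48] w deg [-8.000e-02 -5.000e-02 -5.319e+01] time 0.15 F [-0.2 -0.4  0. ] open 0.995 q [-1.26  0.09  1.37  0.    1.68 -0.1 ]
 now [ 221.  -503.2  204.6] xaxis [0.916 0.402 0.   ] zaxis [-0.     0.002 -1.   ]
```

Emit:
drive_tool([
  {"wx":0,"wy":0,"wz":-53.2,"tx":34.8,"ty":-7.3,"tz":3.5,"jaw":0.15},
  {"wx":0,"wy":0,"wz":-53.2,"tx":34.8,"ty":-7.3,"tz":3.5,"jaw":0.15},
  {"wx":0,"wy":0,"wz":-53.2,"tx":34.8,"ty":-7.3,"tz":3.5,"jaw":0.15},
  {"wx":0,"wy":0,"wz":-53.2,"tx":34.8,"ty":-7.3,"tz":3.5,"jaw":0.15},
  {"wx":0,"wy":0,"wz":-53.2,"tx":34.8,"ty":-7.3,"tz":3.5,"jaw":0.15},
], grip_force=50)

```text
time_s: 0.65
tool_pos: [0.4248, -0.3575, 0.1806]
eef_rot: [-0.0, 0.834, 0.552, -0.0]
wrist_force: [-0.3, -0.9, -0.8]
opening: 0.609
```

Run:
```python
from go import *
delta([.5105,-.296,.17],tool(76.9,0))
```

```text
t cm [9.01 5.49 1.06] w deg [-0.01  0.   -9.89] time 0.65 F [-0.3 -0.9 -0.8] open 0.609 q [-0.8   0.1   1.4  -0.    1.64 -0.4 ]
 now [ 424.8 -357.5  180.6] xaxis [ 0.391  0.921 -0.   ] zaxis [-0.  0. -1.]
```

Emit:
drive_tool([
  {"wx":0,"wy":0,"wz":-9.9,"tx":9.0,"ty":5.5,"tz":1.0,"jaw":0.15},
  {"wx":0,"wy":0,"wz":-9.9,"tx":9.0,"ty":5.5,"tz":1.0,"jaw":0.15},
  {"wx":0,"wy":0,"wz":-9.9,"tx":9.0,"ty":5.5,"tz":1.0,"jaw":0.15},
  {"wx":0,"wy":0,"wz":-9.9,"tx":9.0,"ty":5.5,"tz":1.0,"jaw":0.15},
])

```text
time_s: 1.05
tool_pos: [0.5102, -0.2968, 0.17]
eef_rot: [-0.001, 0.784, 0.621, -0.001]
wrist_force: [0.8, 0.0, -0.2]
opening: 0.427
```

```bash
cat > shot.py <<'E'
from bench import cams
import cv2,numpy as np,sys
def shot(n,name):
    d=cams.get_image(n); np.savez(f"pics/{name}.npz",**d); cv2.imwrite(f"pics/{name}.png",cv2.cvtColor(d["image"],cv2.COLOR_RGB2BGR))
E
python3 - <<'E'
from go import *
from shot import *
delta([.5105,-.296,.17],tool(76.9,0))
shot("wrist","w1")
E
```

```text
t cm [ 0.09  0.01 -0.  ] w deg [-0.11 -0.01 -0.16] time 1.05 F [ 0.8  0.  -0.2] open 0.427 q [-0.62  0.19  1.33 -0.    1.63 -0.39]
 now [ 510.2 -296.8  170. ] xaxis [0.229 0.973 0.   ] zaxis [-0.002  0.001 -1.   ]
```

View pics/w1.png

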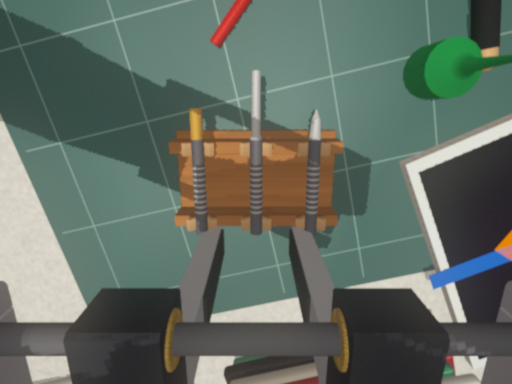

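The view shows the slim punch in the middle, with its tip at (256,72) and rear at (256,233), lined up with the tool. I'll triangulate it using this view.

Run:
```python
from h import *
crop("w1",150,60,350,240,4,"w1c")
```

```text
(no output)
```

View pics/w1c.png

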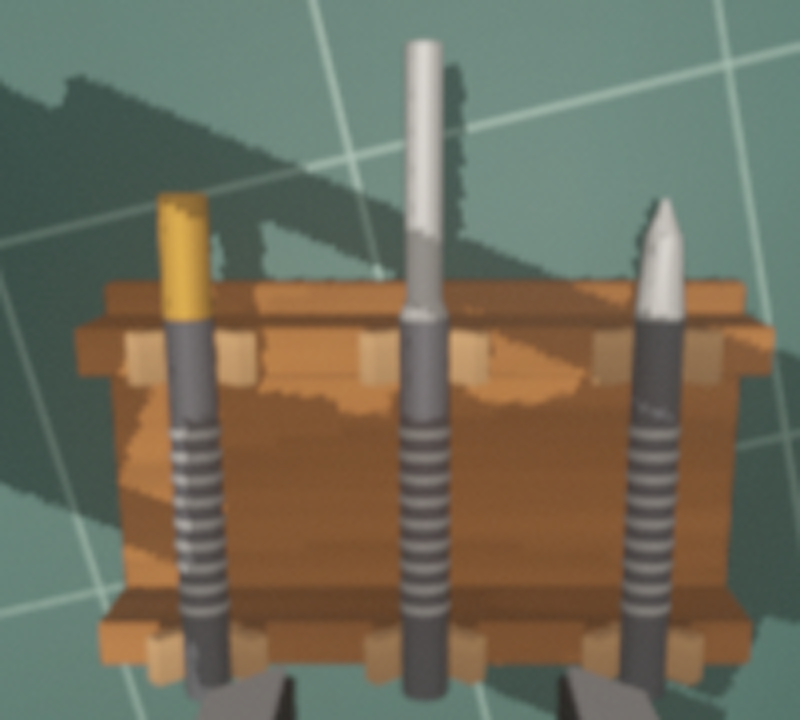

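```bash
cat >> m1.py <<'E'
print("---- w1")
W=cam("w1"); wr=f(150,60,4)
P={}
for n,w,t,s in [("tip",(424,40),(72,242),(493,180)),("sh",(424,316),(228,278),(340,222)),("rear",(426,697),(475,335),(97,293))]:
    X,e=tri([(W,wr(w)),(T,tr(t)),(S,sr(s))]); print(n,np.round(X*1e3,1),np.round(np.array(e)*1e3,1), "W+S",np.round(tri([(W,wr(w)),(S,sr(s))])[0]*1e3,1),"W z50",np.round(onz(W,wr(w),.05)*1e3,1)); P[n]=X
E
python3 m1.py | sed -n '/w1/,$p'
```

```text
---- w1
tip [ 534.8 -191.6   52.5] [0.6 0.1 0.5] W+S [ 534.7 -191.6   52.4] W z50 [ 534.8 -190.9   50. ]
sh [ 521.  -249.9   53.6] [0.7 0.2 0.6] W+S [ 520.8 -249.8   53.2] W z50 [ 520.9 -249.6   50. ]
rear [ 499.8 -341.5   54. ] [0.5 0.2 0.7] W+S [ 499.9 -341.4   54. ] W z50 [ 499.1 -343.7   50. ]
```

Run:
```python
from go import *
delta([.510,-.2955,.032],tool(76.9,0))
```

```text
t cm [ 0.26  0.03 13.85] w deg [-0.09  0.02 -0.28] time 1.1 F [-1.2  0.1 -0.1] open 0.428 q [-0.62  0.19  1.33 -0.    1.63 -0.39]
 now [ 509.3 -298.   170.5] xaxis [ 0.231  0.973 -0.   ] zaxis [-0.002 -0.    -1.   ]
```

Emit:
drive_tool([
  {"wx":0,"wy":0,"wz":-0.2,"tx":0.2,"ty":0,"tz":4.0,"jaw":0.15},
  {"wx":0,"wy":0,"wz":-0.2,"tx":0.2,"ty":0,"tz":8.0,"jaw":0.15},
  {"wx":0,"wy":0,"wz":-0.2,"tx":0.2,"ty":0,"tz":10.5,"jaw":0.15},
  {"wx":0,"wy":0,"wz":-0.2,"tx":0.2,"ty":0,"tz":11.0,"jaw":0.15},
])

```text
time_s: 1.5
tool_pos: [0.5063, -0.2961, 0.057]
eef_rot: [-0.004, 0.785, 0.62, -0.001]
wrist_force: [0.4, -0.3, 0.0]
opening: 0.424
```

Run:
```python
from go import *
delta([.510,-.2955,.032],tool(76.9,0))
from shot import *
shot("wrist","w2")
```

```text
t cm [0.14 0.37 2.5 ] w deg [-0.43 -0.13 -0.29] time 1.5 F [ 0.4 -0.3  0. ] open 0.424 q [-0.63  0.25  1.49 -0.    1.42 -0.39]
 now [ 506.3 -296.1   57. ] xaxis [0.232 0.973 0.002] zaxis [-0.007  0.004 -1.   ]
```

View pics/w2.png

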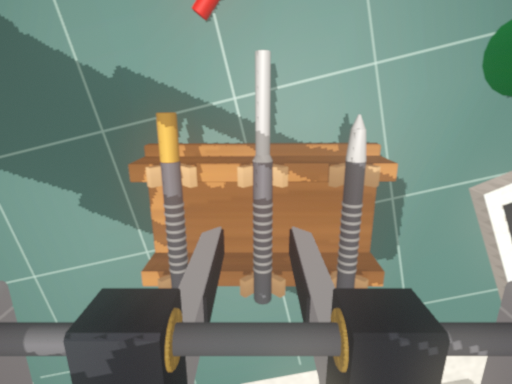

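The punch is at x≈262 against a finger midline at x≈257. The tool is about 3–4 mm off to the left, so I'll correct that while going down.

Emit:
drive_tool([
  {"wx":0,"wy":0,"wz":-0.3,"tx":0.1,"ty":0.3,"tz":0.5,"jaw":0.15},
  {"wx":0,"wy":0,"wz":-0.3,"tx":0.1,"ty":0.3,"tz":1.5,"jaw":0.15},
  {"wx":0,"wy":0,"wz":-0.3,"tx":0.1,"ty":0.3,"tz":2.4,"jaw":0.15},
  {"wx":0,"wy":0,"wz":-0.3,"tx":0.1,"ty":0.3,"tz":2.4,"jaw":0.15},
  {"wx":0,"wy":0,"wz":-0.3,"tx":0.1,"ty":0.3,"tz":2.4,"jaw":0.15},
])

```text
time_s: 2.05
tool_pos: [0.5133, -0.2957, 0.0369]
eef_rot: [-0.0, 0.782, 0.623, -0.0]
wrist_force: [-0.3, 0.2, 0.2]
opening: 0.424
```

Run:
```python
from go import *
delta([.510,-.2955,.032],tool(76.9,0))
from shot import *
shot("wrist","w3")
delta([.510,-.2955,.032],tool(76.9,0))
```

```text
t cm [-0.05 -0.32  0.49] w deg [-0.02 -0.    0.19] time 2.05 F [-0.3  0.2  0.2] open 0.424 q [-0.62  0.27  1.5  -0.    1.37 -0.39]
 now [ 513.3 -295.7   36.9] xaxis [0.223 0.975 0.   ] zaxis [-0.  0. -1.]
t cm [-0.04 -0.35  0.53] w deg [0.03 0.02 0.19] time 2.1 F [ 0.6 -0.5  0.2] open 0.428 q [-0.62  0.27  1.5  -0.    1.37 -0.39]
 now [ 513.5 -295.9   37.3] xaxis [ 0.223  0.975 -0.   ] zaxis [ 0. -0. -1.]
```

View pics/w3.png

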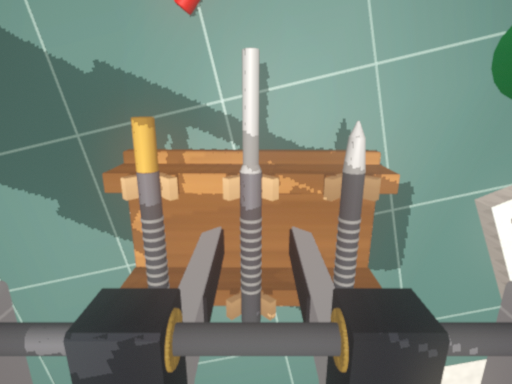

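Now the punch is at x≈251 and the midline at 257, because the last reading was taken before the arm settled. I'll correct by -3.3 mm, settle, then close.

Emit:
drive_tool([
  {"wx":0,"wy":0,"wz":0.2,"tx":0,"ty":-0.33,"tz":0.5,"jaw":0.15},
  {"wx":0,"wy":0,"wz":0.2,"tx":0,"ty":-0.33,"tz":0.5,"jaw":0.15},
  {"wx":0,"wy":0,"wz":0.2,"tx":0,"ty":-0.33,"tz":0.5,"jaw":0.15},
  {"wx":0,"wy":0,"wz":0.2,"tx":0,"ty":-0.33,"tz":0.5,"jaw":0.15},
])

```text
time_s: 2.5
tool_pos: [0.5102, -0.2951, 0.0321]
eef_rot: [0.0, 0.783, 0.622, 0.0]
wrist_force: [0.3, -0.2, -0.1]
opening: 0.427
```

Run:
```python
from go import *
delta([.510,-.2955,.032],tool(76.9,0))
```

```text
t cm [-0.04 -0.01  0.01] w deg [ 0.02  0.01 -0.02] time 2.5 F [ 0.3 -0.2 -0.1] open 0.427 q [-0.62  0.27  1.51 -0.    1.36 -0.39]
 now [ 510.2 -295.1   32.1] xaxis [ 0.227  0.974 -0.   ] zaxis [ 0. -0. -1.]
```

Emit:
drive_tool([
  {"wx":0,"wy":0,"wz":0,"tx":0,"ty":0,"tz":0,"jaw":1},
  {"wx":0,"wy":0,"wz":0,"tx":0,"ty":0,"tz":0,"jaw":1},
  {"wx":0,"wy":0,"wz":0,"tx":0,"ty":0,"tz":0,"jaw":1},
  {"wx":0,"wy":0,"wz":0,"tx":0,"ty":0,"tz":0,"jaw":1},
  {"wx":0,"wy":0,"wz":0,"tx":0,"ty":0,"tz":0,"jaw":1},
], grip_force=50)

```text
time_s: 3.0
tool_pos: [0.5101, -0.2951, 0.032]
eef_rot: [0.0, 0.783, 0.622, -0.0]
wrist_force: [0.1, -0.0, -0.7]
opening: 0.113
```

Run:
```python
from go import *
from shot import *
delta([.510,-.2955,.132],tool(76.9,0))
shot("wrist","w4")
```

```text
t cm [ -0.04  -0.   -10.  ] w deg [ 0.    0.01 -0.02] time 3.0 F [ 0.1 -0.  -0.7] open 0.113 q [-0.62  0.27  1.51 -0.    1.36 -0.39]
 now [ 510.1 -295.1   32. ] xaxis [ 0.227  0.974 -0.   ] zaxis [ 0. -0. -1.]
```

View pics/w4.png

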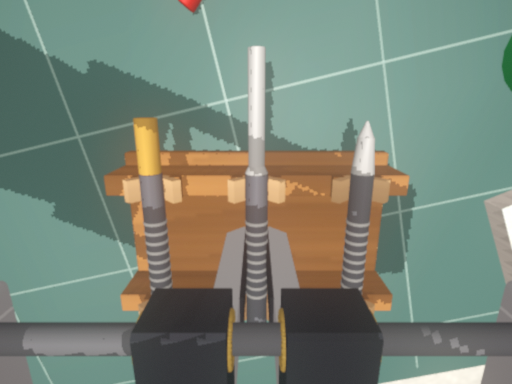

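Gripped at opening 0.113, with the punch central between the fingers. Now I'll lift.

Emit:
drive_tool([
  {"wx":0,"wy":0,"wz":0,"tx":0,"ty":0,"tz":-2,"jaw":1},
  {"wx":0,"wy":0,"wz":0,"tx":0,"ty":0,"tz":-6,"jaw":1},
  {"wx":0,"wy":0,"wz":0,"tx":0,"ty":0,"tz":-10,"jaw":1},
  {"wx":0,"wy":0,"wz":0,"tx":0,"ty":0,"tz":-14,"jaw":1},
  {"wx":0,"wy":0,"wz":0,"tx":0,"ty":0,"tz":-14,"jaw":1},
])

```text
time_s: 3.55
tool_pos: [0.513, -0.2971, 0.1797]
eef_rot: [0.007, 0.783, 0.622, 0.002]
wrist_force: [1.0, -0.4, -0.2]
opening: 0.115
```

```bash
cat >> go.py <<'E'
HEAD,SL=85.2,20.0
L=.107
def tip_pose(tip,head=None,sl=None):
    R=tool(HEAD if head is None else head,SL if sl is None else sl); x,y,z=R.as_matrix().T
    g=np.array(tip)-L*x; return g+.0188*z,R
def tipnow():
    s,p,r=pose(); m=r.as_matrix(); return p-.0188*m[:,2]+L*m[:,0]
E
python3 - <<'E'
from go import *
from shot import *
h=np.radians(85.2)
P,R=tip_pose(np.array([.5385,.120,.078])-.05*np.array([np.cos(h),np.sin(h),0])+[0,0,.06])
print(P); delta(P,R); shot("wrist","w5")
E
```

```text
[ 0.5253645  -0.03642655  0.15692993]
t cm [25.68 -4.74  2.08] w deg [ -0.76 -19.61  -8.35] time 3.55 F [ 1.  -0.4 -0.2] open 0.115 q [-0.62  0.18  1.32 -0.    1.63 -0.39]
 now [ 513.  -297.1  179.7] xaxis [ 0.227  0.974 -0.005] zaxis [ 0.011 -0.008 -1.   ]
```

View pics/w5.png

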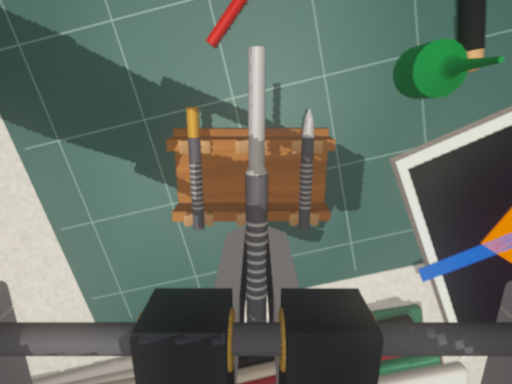

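The punch is held straight, with its tip at (257,48), and the other two are undisturbed. I'll move to the board.

Emit:
drive_tool([
  {"wx":-0.8,"wy":-19.6,"wz":-8.4,"tx":25.7,"ty":-4.7,"tz":2.1,"jaw":1},
  {"wx":-0.8,"wy":-19.6,"wz":-8.4,"tx":25.7,"ty":-4.7,"tz":2.1,"jaw":1},
  {"wx":-0.8,"wy":-19.6,"wz":-8.4,"tx":25.7,"ty":-4.7,"tz":2.1,"jaw":1},
  {"wx":-0.8,"wy":-19.6,"wz":-8.4,"tx":25.7,"ty":-4.7,"tz":2.1,"jaw":1},
  {"wx":-0.8,"wy":-19.6,"wz":-8.4,"tx":25.7,"ty":-4.7,"tz":2.1,"jaw":1},
])

```text
time_s: 4.1
tool_pos: [0.5201, -0.0435, 0.1488]
eef_rot: [0.11, 0.724, 0.669, -0.131]
wrist_force: [1.0, 0.0, -1.0]
opening: 0.112
```

Emit:
drive_tool([
  {"wx":0,"wy":0,"wz":0,"tx":0,"ty":0,"tz":0,"jaw":1},
  {"wx":0,"wy":0,"wz":0,"tx":0,"ty":0,"tz":0,"jaw":1},
  {"wx":0,"wy":0,"wz":0,"tx":0,"ty":0,"tz":0,"jaw":1},
])

```text
time_s: 4.4
tool_pos: [0.5214, -0.0471, 0.1506]
eef_rot: [0.111, 0.724, 0.668, -0.13]
wrist_force: [-0.0, -0.2, 0.1]
opening: 0.114
```

Run:
```python
from go import *
from shot import *
h=np.radians(85.2)
P,R=tip_pose(np.array([.5385,.120,.078])-.05*np.array([np.cos(h),np.sin(h),0])+[0,0,.06])
delta(P,R); shot("wrist","w6"); shot("scene","s6"); shot("top","t6"); print(tipnow())
from h import *
for n in ("scene","top"): print(n, proj(cam(n[0]+"6"),tipnow()))
crop("s6",200,110,340,215,5,"s6c");crop("t6",150,160,270,275,5,"t6c")
```

```text
t cm [ 0.82  0.3  -0.97] w deg [-0.73 -0.36  0.27] time 4.4 F [-0.  -0.2  0.1] open 0.114 q [ 0.02  0.09  1.51 -0.34  1.59  0.11]
 now [521.4 -47.1 150.6] xaxis [ 0.074  0.939 -0.336] zaxis [-0.041 -0.334 -0.942]
[0.53072683 0.0589415  0.13348407]
scene [250.71437999 162.2373749 ]
top [240.71692587 206.22448192]
```

View pics/w6.png

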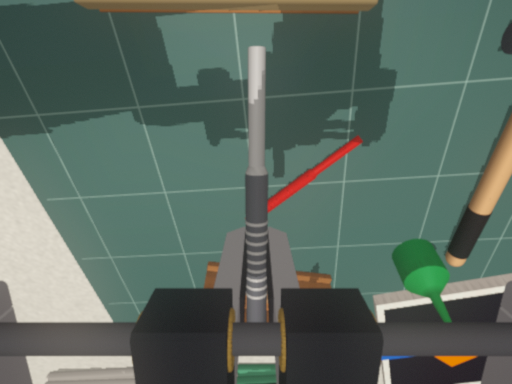

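View pics/s6c.png

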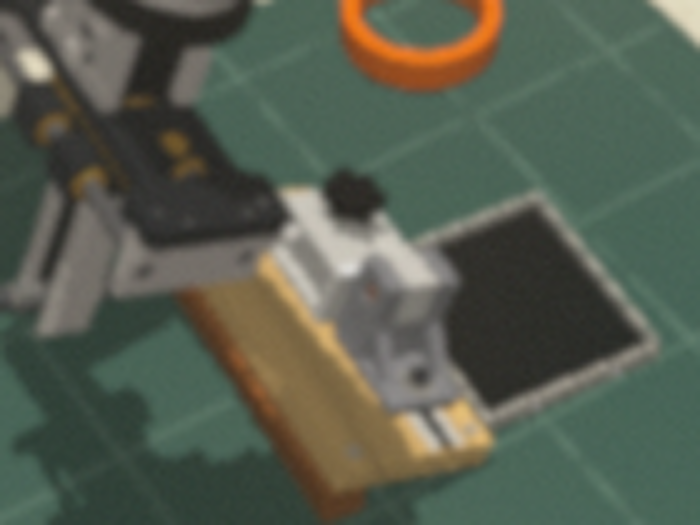

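View pics/t6c.png

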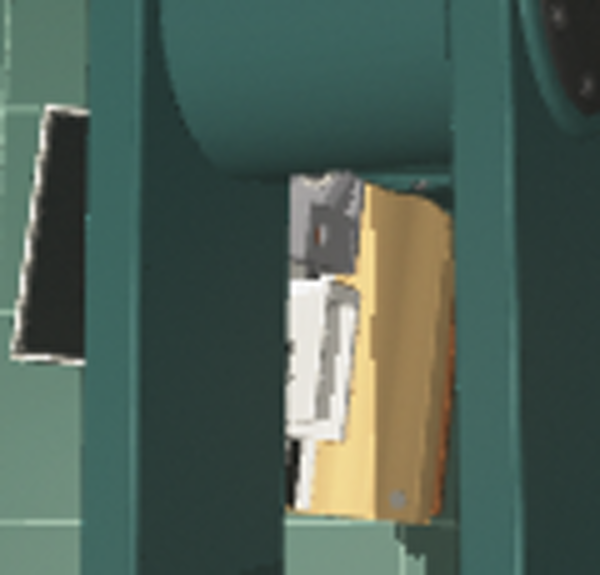

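```bash
cat >> go.py <<'E'
XH=tool(HEAD,SL).as_matrix()[:,0]
M=np.array([.5385,.1215,.076])
E
python3 - <<'E'
from go import *
P,R=tip_pose(M-.015*XH); delta(P,R)
E
```

```text
t cm [6.35 0.3  3.21] w deg [-0.66 -0.4   0.13] time 4.55 F [ 0.5 -0.9 -0.7] open 0.11 q [ 0.02  0.09  1.51 -0.34  1.59  0.11]
 now [521.8 -47.8 151.7] xaxis [ 0.077  0.939 -0.336] zaxis [-0.039 -0.333 -0.942]
```

Emit:
drive_tool([
  {"wx":-0.7,"wy":-0.4,"wz":0.1,"tx":2,"ty":0.3,"tz":1.5,"jaw":1},
  {"wx":-0.7,"wy":-0.4,"wz":0.1,"tx":4,"ty":0.3,"tz":3.2,"jaw":1},
  {"wx":-0.7,"wy":-0.4,"wz":0.1,"tx":6.3,"ty":0.3,"tz":3.2,"jaw":1},
  {"wx":-0.7,"wy":-0.4,"wz":0.1,"tx":6.3,"ty":0.3,"tz":3.2,"jaw":1},
  {"wx":-0.7,"wy":-0.4,"wz":0.1,"tx":6.3,"ty":0.3,"tz":3.2,"jaw":1},
])

```text
time_s: 5.05
tool_pos: [0.5287, 0.0009, 0.1009]
eef_rot: [0.118, 0.724, 0.667, -0.128]
wrist_force: [0.2, -0.1, -1.0]
opening: 0.112
```

Emit:
drive_tool([
  {"wx":0,"wy":0,"wz":0,"tx":0,"ty":0,"tz":0,"jaw":1},
  {"wx":0,"wy":0,"wz":0,"tx":0,"ty":0,"tz":0,"jaw":1},
  {"wx":0,"wy":0,"wz":0,"tx":0,"ty":0,"tz":0,"jaw":1},
])

```text
time_s: 5.35
tool_pos: [0.5288, 0.0014, 0.1014]
eef_rot: [0.118, 0.724, 0.667, -0.127]
wrist_force: [-0.1, 0.3, -1.7]
opening: 0.116
```

Run:
```python
from go import *
from shot import *
P,R=tip_pose(M-.015*XH); shot("wrist","w7"); shot("scene","s7"); delta(P,R)
print(tipnow())
from h import *
crop("w7",180,0,340,120,5,"w7c"); crop("s7",230,120,330,210,6,"s7c")
```

```text
t cm [-0.05 -0.02  0.13] w deg [ 0.15 -0.01  0.12] time 5.45 F [-0.3 -0.2 -1.6] open 0.116 q [ 0.12  0.15  1.56 -0.34  1.51  0.23]
 now [528.7   1.7 101.1] xaxis [ 0.077  0.937 -0.342] zaxis [-0.026 -0.341 -0.94 ]
[0.5373524  0.10832907 0.08216976]
```

View pics/w7c.png

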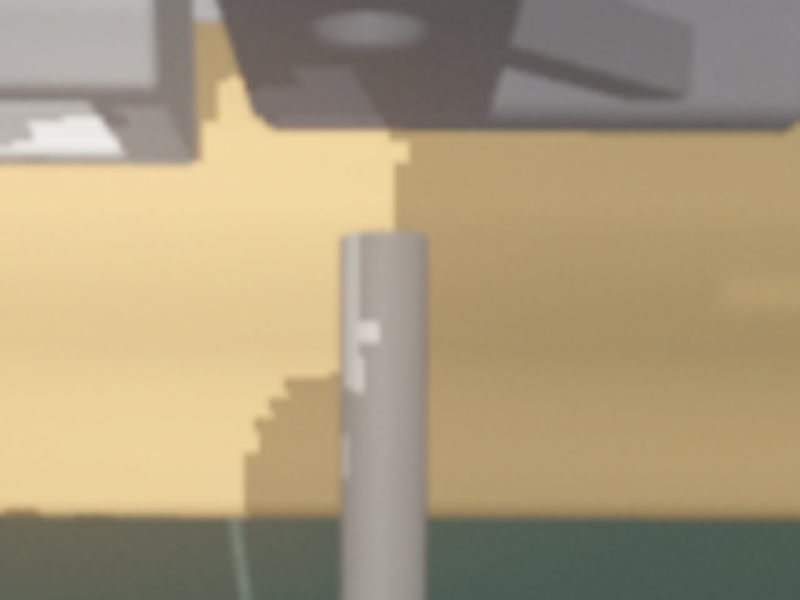

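View pics/s7c.png

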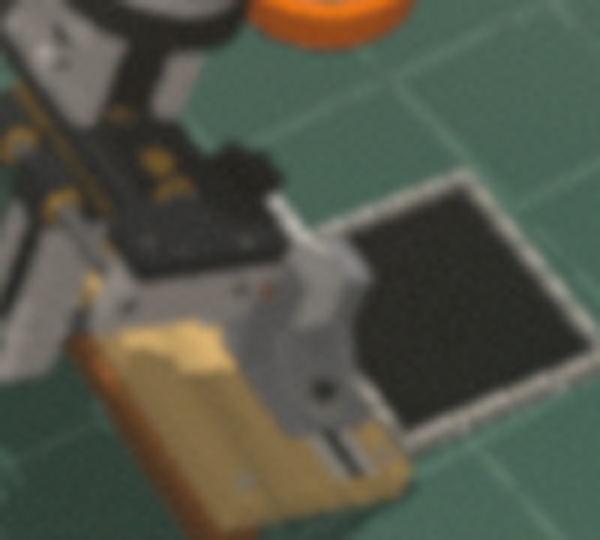

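The wrist view shows the ear's uphill face with the bore as an ellipse at crop (370,28), and the nose tip at crop x=384. The nose is slightly to the right of the bore.

Run:
```python
from go import *
from h import *
W=cam("w7"); s,p,r=pose(); m=r.as_matrix()
g=p-.0188*m[:,2]
f=lambda a:((a[0]+.5)/5+180-.5,(a[1]+.5)/5-.5)
def tl(X): return (X-g)@m*1000  # in tool axes from grasp point
C,_=ray(W,(256,190)); print("cam in tool",tl(C))
# tip: top rim at z=-4.25
for nm,uv in (("tip toprim",(384,235)),("nose L@tip",(343,245)),("nose R@tip",(427,245))):
    o,v=ray(W,f(uv)); o=tl(o); v=v@m; k=(-4.25-o[2])/v[2] if 'rim' in nm else (0-o[2])/v[2]; print(nm,o+k*v)
for uv in ((370,28),(315,28),(425,28),(370,10),(370,47)):
    o,v=ray(W,f(uv)); o=tl(o); v=v@m
    for z in (-3,0,3): print(uv,z,np.round(o+(z-o[2])/v[2]*v,1))
im=W[0]; print(im[0:12,236:270:4].tolist()[5]); print(im[0:12,254].tolist())
```

```text
cam in tool [  83.18384148    0.6015603  -161.23413746]
tip toprim [106.01906971   0.72656893  -4.25      ]
nose L@tip [105.78631149  -3.09144703   0.        ]
nose R@tip [105.77942481   4.7366275    0.        ]
(370, 28) -3 [123.   -0.5  -3. ]
(370, 28) 0 [123.7  -0.5   0. ]
(370, 28) 3 [124.5  -0.5   3. ]
(315, 28) -3 [123.   -5.4  -3. ]
(315, 28) 0 [123.7  -5.5   0. ]
(315, 28) 3 [124.5  -5.6   3. ]
(425, 28) -3 [123.    4.4  -3. ]
(425, 28) 0 [123.7   4.4   0. ]
(425, 28) 3 [124.5   4.5   3. ]
(370, 10) -3 [124.4  -0.5  -3. ]
(370, 10) 0 [125.1  -0.5   0. ]
(370, 10) 3 [125.9  -0.5   3. ]
(370, 47) -3 [121.5  -0.5  -3. ]
(370, 47) 0 [122.2  -0.5   0. ]
(370, 47) 3 [122.9  -0.5   3. ]
[[102, 93, 91], [100, 92, 89], [120, 113, 112], [131, 124, 126], [135, 130, 132], [132, 126, 127], [124, 119, 119], [108, 102, 102], [94, 88, 87]]
[[95, 88, 87], [99, 93, 91], [118, 113, 114], [133, 129, 130], [135, 130, 132], [134, 130, 132], [134, 130, 131], [135, 130, 130], [124, 118, 118], [112, 105, 103], [105, 97, 94], [101, 92, 89]]
```

Emit:
drive_tool([
  {"wx":0.1,"wy":0,"wz":0,"tx":0,"ty":-0.12,"tz":0,"jaw":1},
  {"wx":0.1,"wy":0,"wz":0,"tx":0.5,"ty":-0.12,"tz":0,"jaw":1},
  {"wx":0.1,"wy":0,"wz":0,"tx":1.0,"ty":-0.12,"tz":0,"jaw":1},
  {"wx":0.1,"wy":0,"wz":0,"tx":1.0,"ty":-0.12,"tz":0,"jaw":1},
  {"wx":0.1,"wy":0,"wz":0,"tx":1.0,"ty":-0.12,"tz":0,"jaw":1},
])

```text
time_s: 5.95
tool_pos: [0.528, 0.0118, 0.097]
eef_rot: [0.117, 0.724, 0.668, -0.128]
wrist_force: [-0.2, -0.2, -0.1]
opening: 0.112
```

Run:
```python
from go import *
from shot import *
P,R=tip_pose(M); shot("wrist","w8"); delta(P,R)
print(tipnow())
from h import *
crop("w8",180,0,340,120,5,"w8c")
```

```text
t cm [0.39 0.12 0.09] w deg [0.02 0.01 0.19] time 6.0 F [-0.7 -0.6 -0.7] open 0.114 q [ 0.14  0.16  1.55 -0.34  1.51  0.25]
 now [528.1  11.7  97.1] xaxis [ 0.075  0.937 -0.342] zaxis [-0.028 -0.341 -0.94 ]
[0.53666174 0.11831542 0.07818669]
```

View pics/w8c.png

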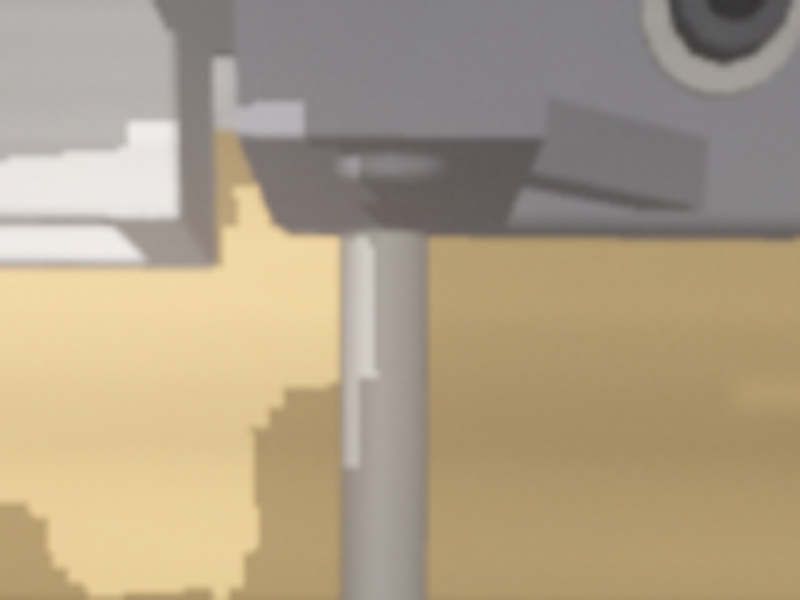

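The picture is clear: the ear's top edge runs at crop row 140 from x=240 to 543, the bore is centred at (389,164), and the nose is at x=384.5. The nose needs about +0.5 mm in tool y. I'll work out the height from the ear's width.

Run:
```python
from go import *
from h import *
W=cam("w8"); s,p,r=pose(); m=r.as_matrix(); g=p-.0188*m[:,2]
im=cv2.cvtColor(W[0],cv2.COLOR_RGB2GRAY).astype(float)
for row in range(25,32): print(row,im[row,222:236].astype(int),im[row,282:296].astype(int))
f=lambda a:((a[0]+.5)/5+180-.5,(a[1]+.5)/5-.5)
rs=[]
for uv in ((240,140),(543,140)):
    o,v=ray(W,f(uv)); o=(o-g)@m*1000; v=v@m; rs.append((o,v/v[2]))
# same height: lateral gap 26
k=26/abs(rs[0][1][1]-rs[1][1][1]); print("top edge at tool",[np.round(o+k*v,2) for o,v in rs],"per 1px width dz",k/60.6)
k=0
o,v=ray(W,f((389,164))); o=(o-g)@m*1000; v=v@m
for z in (-2,0,2): print("bore",o+v*(z-o[2])/v[2])
```

```text
25 [145 166 175 176 177 179 180 180 181 181 181 180 181 181] [132 132 131 131 130 131 128 123 119 119 119 117 119 118]
26 [142 157 164 164 164 165 165 166 168 172 172 172 172 171] [131 130 130 130 128 128 127 123 120 118 118 118 119 118]
27 [140 153 157 157 157 150 139 136 139 144 145 145 144 144] [112 112 112 114 112 113 115 118 119 119 119 118 119 118]
28 [140 151 157 158 156 149 128 119 119 118 120 119 118 119] [ 92  93  93  93  93  95 105 115 119 118 118 119 118 119]
29 [140 153 159 158 158 151 132 119 117 116 117 116 115 114] [ 89  90  89  90  90  96 109 118 119 118 118 117 118 117]
30 [140 154 159 158 159 155 141 121 117 116 116 116 116 114] [ 90  90  90  90  92 100 114 117 118 118 118 117 118 118]
31 [141 154 160 160 160 157 149 129 119 117 117 116 116 116] [ 90  91  91  90  94 107 117 118 118 119 118 118 119 118]
top edge at tool [array([113.17, -11.98,  -9.95]), array([113.16,  14.02,  -9.95])] per 1px width dz 2.4923485220777133
bore [112.748951   0.833807  -2.      ]
bore [113.11409818   0.83978885   0.        ]
bore [113.47924536   0.84577071   2.        ]
```

Run:
```python
from h import *
crop("w4",120,110,400,280,2.8,"w4c")
W=cam("w4"); im=cv2.cvtColor(W[0],cv2.COLOR_RGB2GRAY).astype(int)
for row in (180,210,215): print(row,"D",im[row,132:172].tolist(),"\n  M",im[row,238:275].tolist(),"\n  C",im[row,336:380].tolist())
```

```text
180 D [181, 184, 188, 189, 194, 196, 185, 154, 127, 131, 136, 139, 142, 144, 146, 147, 147, 145, 142, 140, 140, 138, 134, 131, 127, 122, 117, 114, 105, 101, 131, 181, 206, 208, 205, 199, 191, 184, 172, 157] 
  M [181, 185, 190, 195, 197, 197, 183, 142, 117, 120, 125, 130, 135, 138, 142, 145, 147, 151, 153, 151, 149, 145, 143, 140, 137, 133, 127, 121, 115, 129, 176, 205, 208, 205, 198, 190, 188] 
  C [150, 148, 146, 143, 142, 143, 146, 149, 153, 156, 159, 160, 160, 146, 108, 90, 89, 92, 94, 96, 98, 99, 101, 103, 104, 104, 105, 106, 107, 109, 108, 108, 107, 106, 106, 105, 105, 124, 152, 160, 159, 159, 157, 155]
210 D [120, 123, 124, 122, 125, 129, 146, 166, 167, 160, 138, 102, 100, 101, 103, 104, 105, 107, 107, 107, 107, 108, 107, 105, 104, 103, 102, 99, 97, 95, 93, 90, 88, 103, 122, 123, 123, 125, 124, 124] 
  M [119, 120, 120, 120, 120, 119, 116, 104, 92, 93, 97, 100, 102, 104, 104, 106, 107, 107, 107, 107, 106, 106, 106, 105, 104, 102, 100, 98, 94, 103, 116, 119, 118, 118, 117, 117, 118] 
  C [116, 116, 116, 116, 117, 116, 116, 116, 117, 116, 114, 102, 84, 84, 86, 90, 94, 95, 98, 99, 101, 100, 101, 101, 103, 104, 104, 104, 104, 102, 101, 101, 99, 98, 104, 115, 117, 117, 118, 117, 117, 118, 118, 119]
215 D [120, 126, 137, 157, 169, 171, 172, 172, 172, 170, 157, 122, 100, 100, 101, 102, 104, 106, 107, 106, 107, 106, 104, 105, 105, 102, 101, 101, 98, 97, 94, 91, 88, 95, 111, 124, 125, 126, 125, 126] 
  M [120, 120, 119, 119, 120, 119, 115, 103, 91, 94, 98, 98, 101, 103, 103, 105, 107, 108, 108, 107, 107, 106, 106, 104, 104, 102, 99, 97, 94, 103, 118, 119, 119, 119, 120, 119, 119] 
  C [117, 116, 115, 116, 116, 116, 117, 116, 118, 115, 108, 89, 82, 84, 89, 90, 98, 108, 113, 114, 111, 102, 100, 103, 103, 104, 104, 103, 104, 102, 101, 99, 98, 100, 110, 115, 116, 117, 117, 117, 117, 117, 116, 115]
```

View pics/w4c.png

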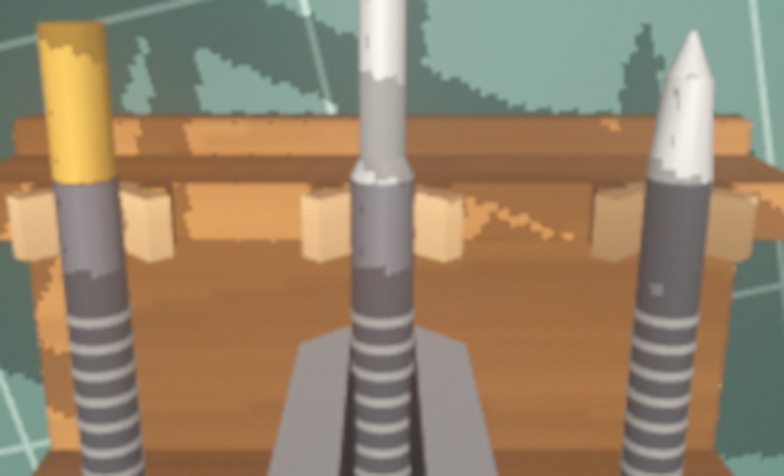

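Run:
```python
from h import *
from scipy.spatial.transform import Rotation as Ro
W=cam("w4"); q=[0,.783,.622,0]; r=Ro.from_quat([q[1],q[2],q[3],q[0]]); m=r.as_matrix(); g=np.array([.5101,-.2951,.032])-.0188*m[:,2]
rs=[]
for u in (150.75,361.25,256.2):
    o,v=ray(W,(u,180)); o=(o-g)@m*1000; v=v@m; rs.append((o,v/v[2]))
k=110/np.abs((rs[0][1]-rs[1][1])[1]); print([np.round(o+k*v,2) for o,v in rs])
# widths of bodies 12mm
for a,b in ((244.65,267.7),):
    o,v=ray(W,(a,180)); o2,v2=ray(W,(b,180)); v=v@m;v2=v2@m; k=12/np.abs(v[1]/v[2]-v2[1]/v2[2]); print("z by body width",((o-g)@m*1000)[2]+k)
```

```text
[array([ 43.39, -54.71,   0.25]), array([43.27, 55.29,  0.25]), array([43.33,  0.39,  0.25])]
z by body width -0.35153598309142353
```

The ear's top edge is really at row 27.1, where its width is about 61.7 px. That puts the bore axis within about 0.5 mm of the punch axis in height, so I'll only correct sideways by +0.5 mm and go in slowly.

Emit:
drive_tool([
  {"wx":0,"wy":0,"wz":0,"tx":0,"ty":0.05,"tz":0,"jaw":1},
  {"wx":0,"wy":0,"wz":0,"tx":0.3,"ty":0.05,"tz":0,"jaw":1},
  {"wx":0,"wy":0,"wz":0,"tx":0.6,"ty":0.05,"tz":0,"jaw":1},
  {"wx":0,"wy":0,"wz":0,"tx":0.8,"ty":0.05,"tz":0,"jaw":1},
  {"wx":0,"wy":0,"wz":0,"tx":0.8,"ty":0.05,"tz":0,"jaw":1},
])

```text
time_s: 6.5
tool_pos: [0.5291, 0.0193, 0.0943]
eef_rot: [0.117, 0.724, 0.668, -0.128]
wrist_force: [0.4, 0.1, -1.7]
opening: 0.115
```

Run:
```python
from go import *
from shot import *
P,R=tip_pose(M); shot("wrist","w9"); delta(P,R)
print(tipnow())
from h import *
crop("w9",180,0,340,120,5,"w9c")
```

```text
t cm [-0.41  0.07  0.09] w deg [ 0.01 -0.    0.19] time 6.55 F [-0.  -0.2 -1. ] open 0.116 q [ 0.15  0.16  1.55 -0.34  1.51  0.26]
 now [529.1  19.1  94.4] xaxis [ 0.075  0.937 -0.342] zaxis [-0.028 -0.341 -0.94 ]
[0.53774277 0.12575993 0.07542616]
```

View pics/w9c.png

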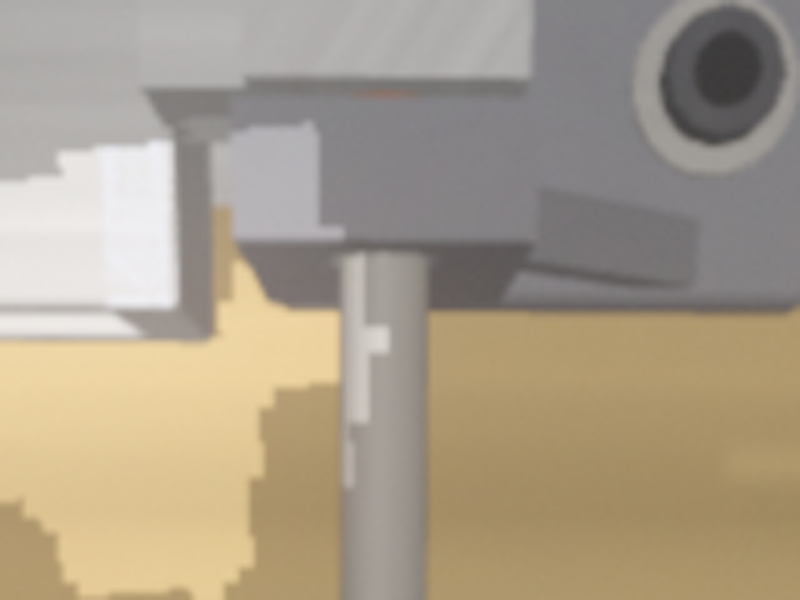

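The nose is meeting the bore at crop (385,255), with bore rim showing on both sides. I'll go on in gently.

Emit:
drive_tool([
  {"wx":0,"wy":0,"wz":0,"tx":0.1,"ty":0,"tz":0,"jaw":1},
  {"wx":0,"wy":0,"wz":0,"tx":0.2,"ty":0,"tz":0,"jaw":1},
  {"wx":0,"wy":0,"wz":0,"tx":0.3,"ty":0,"tz":0,"jaw":1},
  {"wx":0,"wy":0,"wz":0,"tx":0.3,"ty":0,"tz":0,"jaw":1},
])

```text
time_s: 6.95
tool_pos: [0.5295, 0.0214, 0.0937]
eef_rot: [0.118, 0.724, 0.668, -0.128]
wrist_force: [0.6, -1.6, -0.2]
opening: 0.116
```

```bash
cat > chk.py <<'E'
from go import *
from shot import *
import sys
from h import *
n=sys.argv[1]; shot("wrist",n); P,R=tip_pose(M); delta(P,R); s,p,r=pose(); m=r.as_matrix()
print("F tool",np.round(m.T@np.array(s["wrist_force"]),1),"T",np.round(m.T@np.array(s["wrist_torque"]),2),"board-y past M mm",np.round((tipnow()-M)@XH*1000,1))
crop(n,180,0,340,120,5,n+"c")
E
python3 chk.py w10
```

```text
t cm [-0.65  0.06  0.1 ] w deg [0.03 0.03 0.15] time 7.0 F [-0.1 -2.2 -0.8] open 0.113 q [ 0.15  0.17  1.55 -0.34  1.51  0.27]
 now [529.4  21.4  93.7] xaxis [ 0.076  0.936 -0.343] zaxis [-0.028 -0.341 -0.939]
F tool [-1.8  0.1  1.5] T [-0.03 -0.29 -0.01] board-y past M mm 6.6
```

View pics/w10c.png

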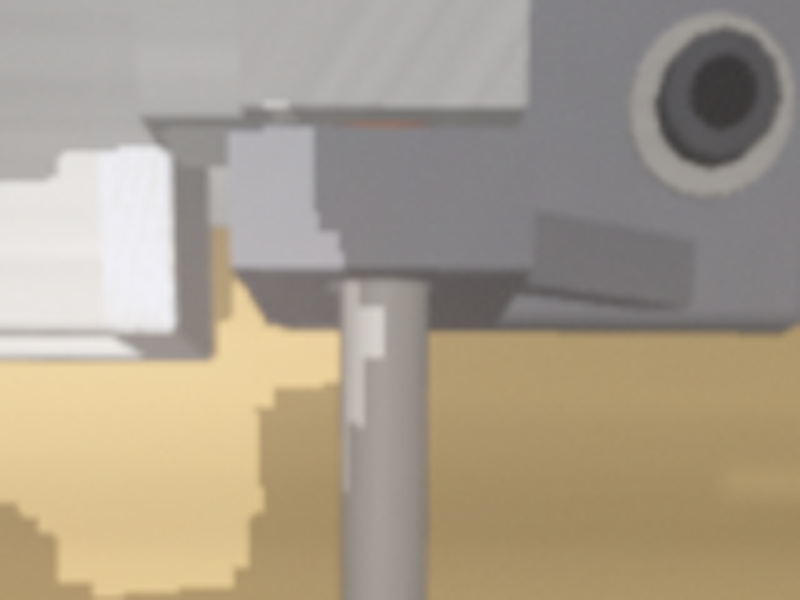

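Emit:
drive_tool([
  {"wx":0,"wy":0,"wz":0.1,"tx":0.1,"ty":-0.04,"tz":0,"jaw":1},
  {"wx":0,"wy":0,"wz":0.1,"tx":0.2,"ty":-0.04,"tz":0,"jaw":1},
  {"wx":0,"wy":0,"wz":0.1,"tx":0.3,"ty":-0.04,"tz":0,"jaw":1},
  {"wx":0,"wy":0,"wz":0.1,"tx":0.4,"ty":-0.04,"tz":0,"jaw":1},
  {"wx":0,"wy":0,"wz":0.1,"tx":0.4,"ty":-0.04,"tz":0,"jaw":1},
])

```text
time_s: 7.5
tool_pos: [0.5293, 0.026, 0.092]
eef_rot: [0.117, 0.724, 0.667, -0.128]
wrist_force: [-0.4, -2.3, -2.1]
opening: 0.115
```

```bash
python3 chk.py w11
```

```text
t cm [-1.14  0.11  0.09] w deg [ 0.02 -0.04  0.08] time 7.55 F [-0.3 -2.5  0.7] open 0.114 q [ 0.16  0.17  1.55 -0.34  1.51  0.28]
 now [529.3  26.   91.9] xaxis [ 0.077  0.937 -0.341] zaxis [-0.028 -0.34  -0.94 ]
F tool [-2.6 -0.1  0.2] T [-0.12 -0.12  0.04] board-y past M mm 11.4
```

View pics/w11c.png

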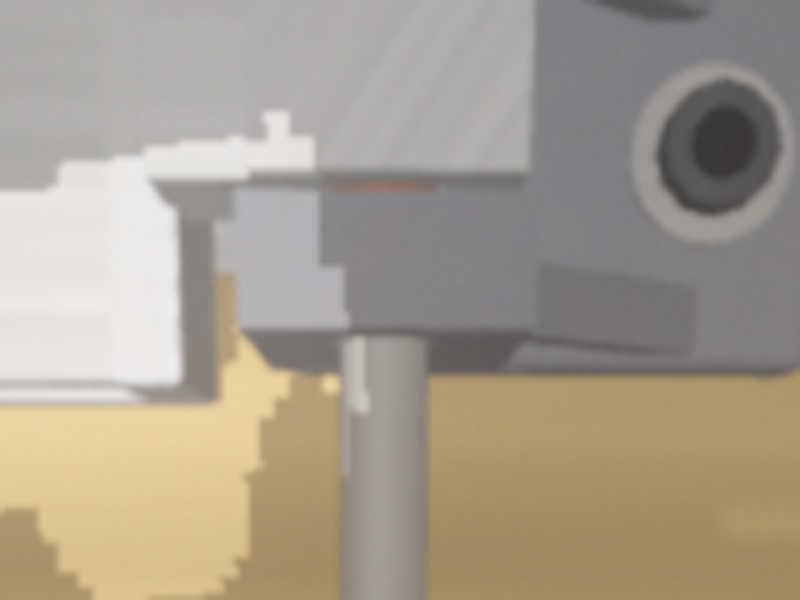

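Run:
```python
from h import *
a=[cv2.resize(cv2.cvtColor(cam(n)[0],cv2.COLOR_RGB2BGR)[60:260,216:296],None,fx=3,fy=3,interpolation=cv2.INTER_CUBIC) for n in ("w8","w10","w11")]
cv2.imwrite("pics/cmp.png",np.hstack(a))
for n in ("w5","w8","w10","w11"):
    im=cv2.cvtColor(cam(n)[0],cv2.COLOR_RGB2GRAY).astype(int); print(n,im[155:185,256].tolist())
```

```text
w5 [141, 142, 142, 141, 142, 141, 142, 141, 141, 142, 142, 141, 141, 142, 141, 141, 140, 140, 151, 171, 164, 134, 118, 117, 118, 117, 117, 117, 117, 116]
w8 [158, 157, 157, 157, 157, 158, 157, 157, 157, 157, 157, 157, 157, 158, 157, 156, 155, 155, 155, 151, 129, 99, 91, 89, 89, 89, 89, 88, 89, 88]
w10 [154, 154, 154, 154, 153, 154, 154, 153, 154, 154, 152, 153, 154, 154, 154, 152, 152, 150, 150, 147, 132, 105, 89, 87, 86, 85, 86, 85, 85, 86]
w11 [152, 152, 152, 153, 152, 151, 152, 152, 152, 151, 151, 151, 152, 153, 151, 150, 150, 149, 148, 146, 130, 103, 88, 85, 85, 85, 86, 85, 86, 85]
```

View pics/cmp.png

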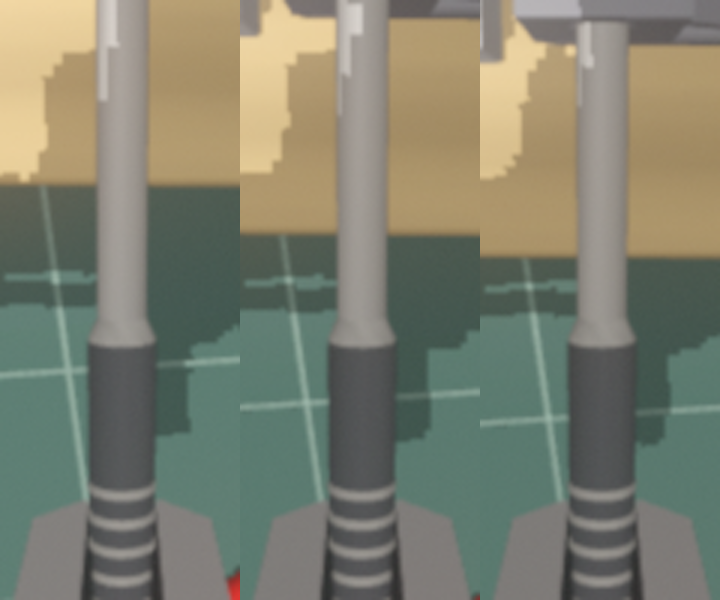

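The nose has gone into the bore with no slip in the grip, since the shoulder row is unchanged. I'll keep pressing.

Emit:
drive_tool([
  {"wx":0,"wy":0,"wz":0,"tx":0.1,"ty":0,"tz":0,"jaw":1},
  {"wx":0,"wy":0,"wz":0,"tx":0.3,"ty":0,"tz":0,"jaw":1},
  {"wx":0,"wy":0,"wz":0,"tx":0.5,"ty":0,"tz":0,"jaw":1},
  {"wx":0,"wy":0,"wz":0,"tx":0.7,"ty":0,"tz":0,"jaw":1},
  {"wx":0,"wy":0,"wz":0,"tx":0.8,"ty":0,"tz":0,"jaw":1},
], grip_force=60)

```text
time_s: 8.05
tool_pos: [0.5299, 0.0333, 0.0892]
eef_rot: [0.118, 0.724, 0.667, -0.128]
wrist_force: [-0.8, -3.2, 0.8]
opening: 0.112
```

```bash
python3 chk.py w12
```

```text
t cm [-1.94  0.11  0.09] w deg [ 0.02 -0.02  0.08] time 8.1 F [ 0.3 -1.6 -0.8] open 0.112 q [ 0.17  0.18  1.55 -0.34  1.51  0.29]
 now [530.   33.4  89.2] xaxis [ 0.077  0.937 -0.342] zaxis [-0.028 -0.34  -0.94 ]
F tool [-1.2  0.4  1.3] T [-0.13 -0.18  0.04] board-y past M mm 19.3
```

View pics/w12.png

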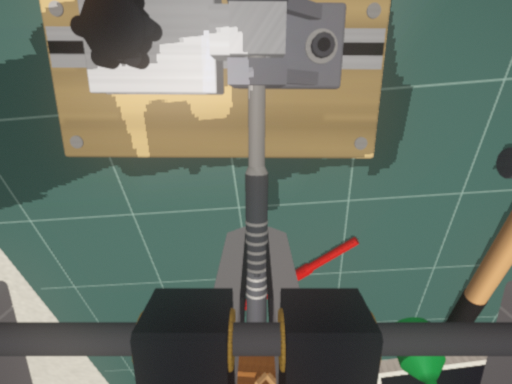

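View pics/w12c.png

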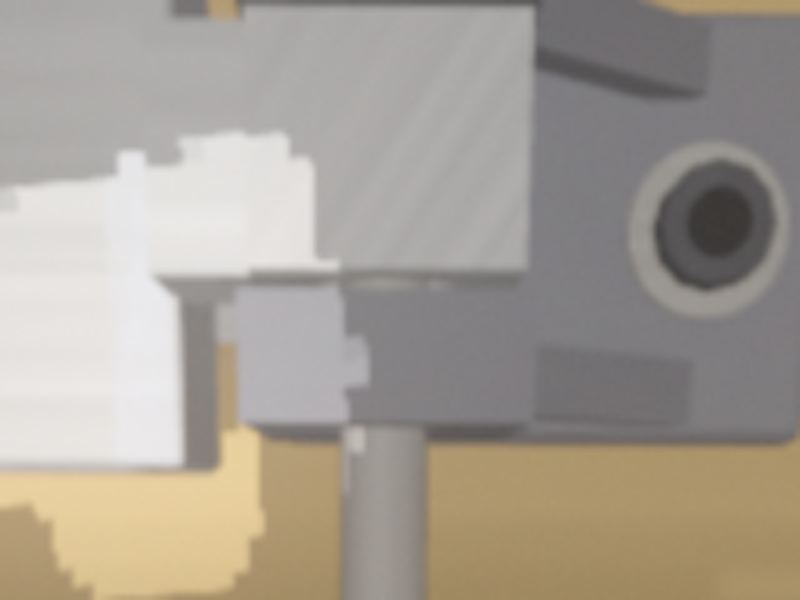

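The gap between the ear and the knuckle now shows bright steel at (385,282) instead of copper, so the nose is driving the pin. I'll press on.

Emit:
drive_tool([
  {"wx":0,"wy":0,"wz":0,"tx":0.3,"ty":0,"tz":0,"jaw":1},
  {"wx":0,"wy":0,"wz":0,"tx":0.6,"ty":0,"tz":0,"jaw":1},
  {"wx":0,"wy":0,"wz":0,"tx":0.9,"ty":0,"tz":0,"jaw":1},
  {"wx":0,"wy":0,"wz":0,"tx":1.2,"ty":0,"tz":0,"jaw":1},
  {"wx":0,"wy":0,"wz":0,"tx":1.4,"ty":0,"tz":0,"jaw":1},
])

```text
time_s: 8.6
tool_pos: [0.5311, 0.0465, 0.0844]
eef_rot: [0.118, 0.724, 0.667, -0.128]
wrist_force: [0.1, -2.1, 0.8]
opening: 0.114
```

```bash
python3 chk.py w13
```

```text
t cm [-3.37  0.11  0.09] w deg [ 0.02 -0.05  0.09] time 8.65 F [-0.3 -1.6 -0.3] open 0.109 q [ 0.2   0.19  1.54 -0.33  1.51  0.32]
 now [531.1  46.9  84.3] xaxis [ 0.077  0.937 -0.341] zaxis [-0.028 -0.34  -0.94 ]
F tool [-1.4 -0.2  0.8] T [-0.17 -0.13  0.07] board-y past M mm 33.7
```

View pics/w13.png

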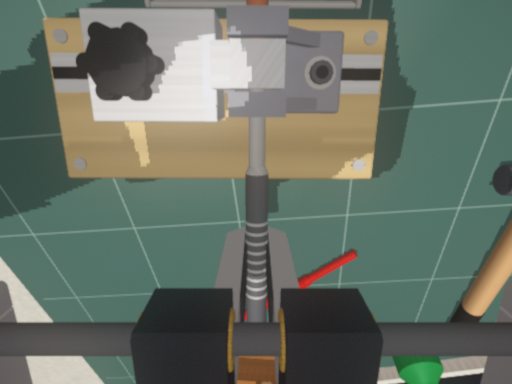

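The copper shank now sticks out beyond the lower ear at (257,3). I'll keep going.

Emit:
drive_tool([
  {"wx":0,"wy":0,"wz":0,"tx":0.3,"ty":0,"tz":0,"jaw":1},
  {"wx":0,"wy":0,"wz":0,"tx":0.5,"ty":0,"tz":0,"jaw":1},
  {"wx":0,"wy":0,"wz":0,"tx":0.7,"ty":0,"tz":0,"jaw":1},
  {"wx":0,"wy":0,"wz":0,"tx":0.9,"ty":0,"tz":0,"jaw":1},
  {"wx":0,"wy":0,"wz":0,"tx":1.1,"ty":0,"tz":0,"jaw":1},
])

```text
time_s: 9.15
tool_pos: [0.5317, 0.0575, 0.0804]
eef_rot: [0.117, 0.725, 0.667, -0.127]
wrist_force: [-0.6, 0.4, -0.8]
opening: 0.109
```

```bash
python3 chk.py w14
```

```text
t cm [-4.54  0.15  0.07] w deg [-0.03 -0.13  0.12] time 9.2 F [ 0.3 -0.  -1.3] open 0.113 q [ 0.22  0.2   1.53 -0.33  1.51  0.33]
 now [531.6  57.8  80.1] xaxis [ 0.077  0.937 -0.34 ] zaxis [-0.029 -0.339 -0.94 ]
F tool [0.5 0.3 1.3] T [-0.05  0.2   0.05] board-y past M mm 45.4
```

View pics/w14.png

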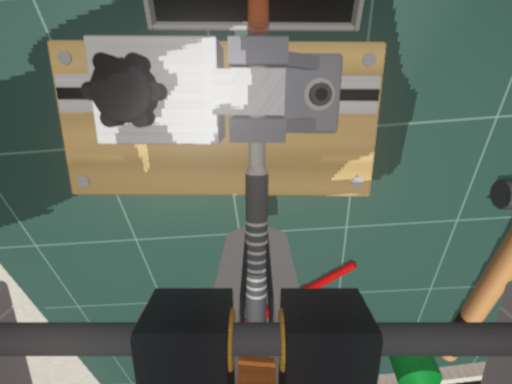

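Emit:
drive_tool([
  {"wx":0,"wy":0,"wz":0,"tx":0.05,"ty":0,"tz":0,"jaw":1},
  {"wx":0,"wy":0,"wz":0,"tx":0.1,"ty":0,"tz":0,"jaw":1},
  {"wx":0,"wy":0,"wz":0,"tx":0.1,"ty":0,"tz":0,"jaw":1},
])

```text
time_s: 9.5
tool_pos: [0.5318, 0.0578, 0.0803]
eef_rot: [0.117, 0.724, 0.667, -0.128]
wrist_force: [-0.5, -0.2, -0.5]
opening: 0.111
```

```bash
python3 chk.py w15
python3 - <<'E'
from h import *
from shot import *
shot("scene","s15"); crop("s15",230,110,350,210,6,"s15c")
E
```

```text
t cm [-4.52  0.12  0.09] w deg [ 0.01 -0.02  0.08] time 9.55 F [ 1.  -0.1 -0.9] open 0.112 q [ 0.22  0.2   1.53 -0.33  1.51  0.34]
 now [531.9  57.6  80.4] xaxis [ 0.077  0.937 -0.342] zaxis [-0.028 -0.34  -0.94 ]
F tool [0.3 1.  0.8] T [0.02 0.16 0.01] board-y past M mm 45.2
```

View pics/w15.png

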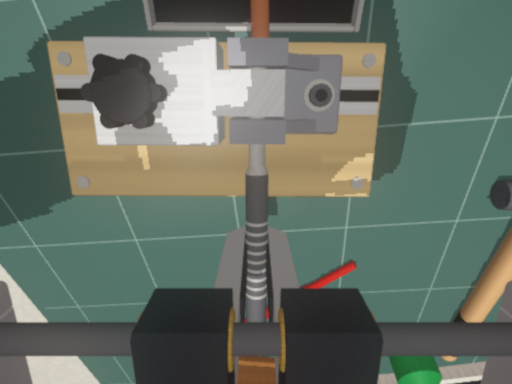

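View pics/s15c.png

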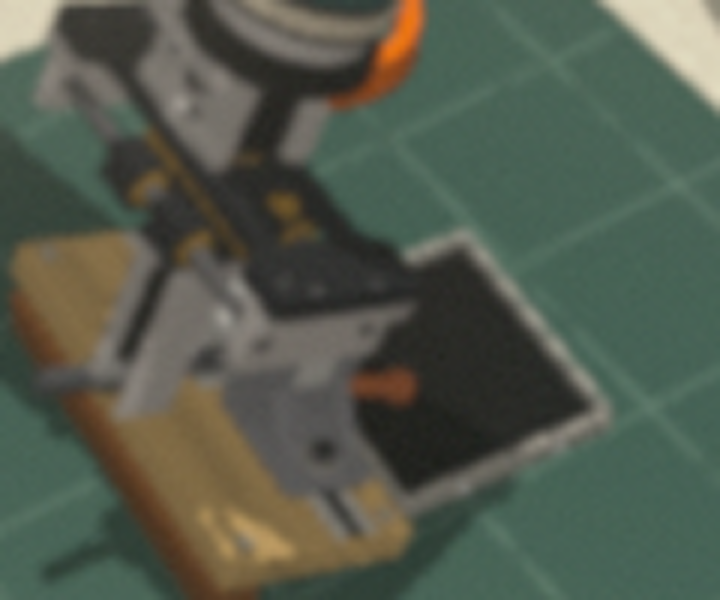

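The pin droops out of the lower ear and is almost free. I'll push a few millimetres more.

Emit:
drive_tool([
  {"wx":0,"wy":0,"wz":0,"tx":0.2,"ty":0,"tz":0,"jaw":1},
  {"wx":0,"wy":0,"wz":0,"tx":0.4,"ty":0,"tz":0,"jaw":1},
  {"wx":0,"wy":0,"wz":0,"tx":0.5,"ty":0,"tz":0,"jaw":1},
  {"wx":0,"wy":0,"wz":0,"tx":0.5,"ty":0,"tz":0,"jaw":1},
  {"wx":0,"wy":0,"wz":0,"tx":0.5,"ty":0,"tz":0,"jaw":1},
])

```text
time_s: 10.1
tool_pos: [0.5323, 0.0621, 0.0787]
eef_rot: [0.118, 0.724, 0.667, -0.128]
wrist_force: [-0.3, 0.1, -1.2]
opening: 0.117
```

```bash
python3 chk.py w16
python3 - <<'E'
from h import *
from shot import *
shot("scene","s16"); crop("s16",230,110,350,210,6,"s16c")
E
```

```text
t cm [-4.99  0.11  0.1 ] w deg [ 0.02 -0.    0.07] time 10.15 F [ 0.3  0.3 -1.5] open 0.11 q [ 0.22  0.21  1.53 -0.33  1.51  0.34]
 now [532.4  62.1  78.8] xaxis [ 0.077  0.937 -0.342] zaxis [-0.028 -0.341 -0.94 ]
F tool [0.8 0.3 1.3] T [-0.13  0.17  0.  ] board-y past M mm 49.9
```

View pics/w16.png

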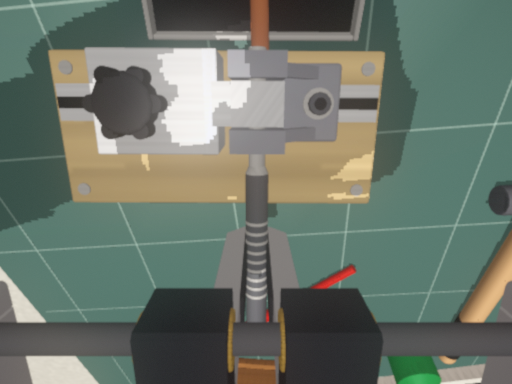

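View pics/s16c.png

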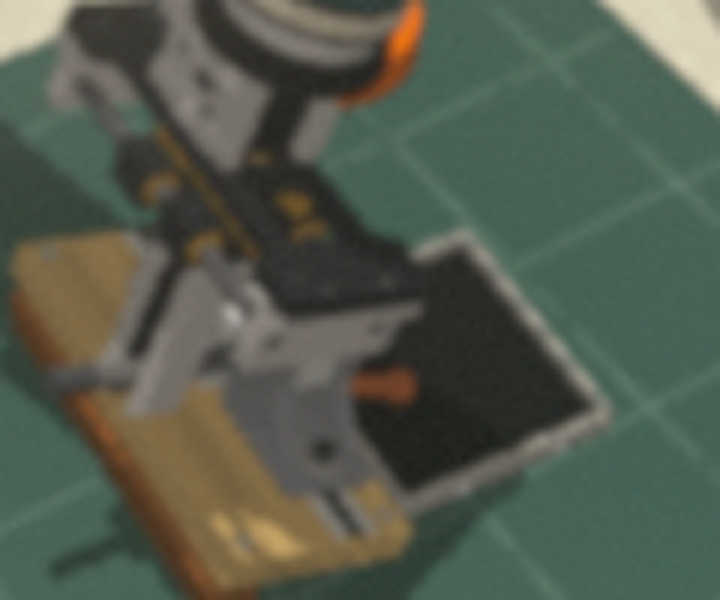

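Run:
```python
from h import *
S=cam("s16");W=cam("w16")
for z in (.011,.045): print(z,"head",onz(S,(296.8,174.5),z),"shank",onz(S,(289,173.6),z),"wrist shank",onz(W,(260,2),z),onz(W,(259,44),z))
for c in ((405,150+10),(460,238),(600,410),(415,500)): print("tray corner",onz(S,(230+c[0]/6,110+c[1]/6),.014))
```

```text
0.011 head [0.54619606 0.19670946 0.011     ] shank [0.53228982 0.18077951 0.011     ] wrist shank [0.54472398 0.1816338  0.011     ] [0.5424731  0.15992436 0.011     ]
0.045 head [0.5668831  0.17808449 0.045     ] shank [0.55348744 0.16273942 0.045     ] wrist shank [0.54465584 0.18490287 0.045     ] [0.54277261 0.16673943 0.045     ]
tray corner [0.4358232  0.27957605 0.014     ]
tray corner [0.49038538 0.27153509 0.014     ]
tray corner [0.60656005 0.26211023 0.014     ]
tray corner [0.60235907 0.16297642 0.014     ]
```

Pixel rays put the pin at tray height (x≈0.545 from both views), so it seems to have dropped. I'll withdraw straight back along the bore, then look.

Emit:
drive_tool([
  {"wx":0,"wy":0,"wz":0,"tx":-1,"ty":0,"tz":0,"jaw":1},
  {"wx":0,"wy":0,"wz":0,"tx":-2,"ty":0,"tz":0,"jaw":1},
  {"wx":0,"wy":0,"wz":0,"tx":-3,"ty":0,"tz":0,"jaw":1},
  {"wx":0,"wy":0,"wz":0,"tx":-4.5,"ty":0,"tz":0,"jaw":1},
  {"wx":0,"wy":0,"wz":0,"tx":-6,"ty":0,"tz":0,"jaw":1},
])

```text
time_s: 10.7
tool_pos: [0.5276, 0.0044, 0.0999]
eef_rot: [0.118, 0.725, 0.667, -0.128]
wrist_force: [-0.4, -0.1, -0.2]
opening: 0.11
```

```bash
python3 chk.py w17
python3 - <<'E'
from h import *
from shot import *
shot("scene","s17"); crop("s17",230,110,350,210,6,"s17c")
E
```

```text
t cm [1.4  0.06 0.16] w deg [ 0.08  0.11 -0.09] time 10.75 F [-0.2 -2.1 -0.6] open 0.114 q [ 0.12  0.15  1.56 -0.34  1.51  0.24]
 now [527.9   2.4 101.2] xaxis [ 0.08   0.936 -0.344] zaxis [-0.027 -0.343 -0.939]
F tool [-1.8 -0.   1.3] T [-0.06  0.07  0.05] board-y past M mm -13.9
```

View pics/w17.png

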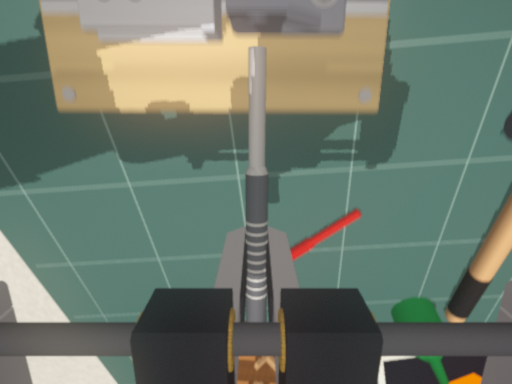

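View pics/s17c.png

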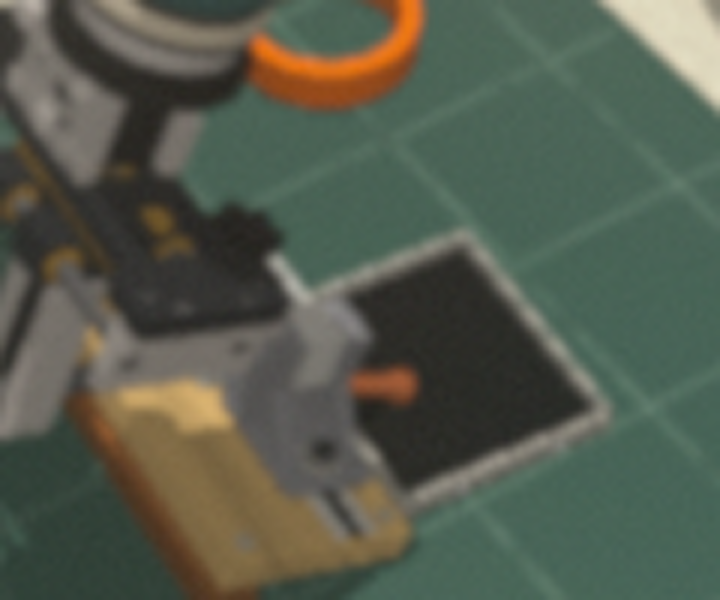

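The punch is out of the bore and still straight in the grip. I'll move back above the rack and check the tray from the top camera.

Run:
```python
from go import *
delta([.5102,-.2951,.17],tool(76.9,0))
```

```text
t cm [-30.49   0.79   3.73] w deg [ 1.56 19.97  8.11] time 10.8 F [ 0.3  0.4 -1.3] open 0.112 q [ 0.12  0.15  1.56 -0.34  1.51  0.24]
 now [528.    3.8 100.7] xaxis [ 0.081  0.936 -0.342] zaxis [-0.027 -0.341 -0.94 ]
```

Emit:
drive_tool([
  {"wx":0,"wy":0,"wz":0,"tx":-4,"ty":0,"tz":-0.5,"jaw":1},
  {"wx":1.6,"wy":20,"wz":8.1,"tx":-30.5,"ty":0.8,"tz":3.7,"jaw":1},
  {"wx":1.6,"wy":20,"wz":8.1,"tx":-30.5,"ty":0.8,"tz":3.7,"jaw":1},
  {"wx":1.6,"wy":20,"wz":8.1,"tx":-30.5,"ty":0.8,"tz":3.7,"jaw":1},
  {"wx":1.6,"wy":20,"wz":8.1,"tx":-30.5,"ty":0.8,"tz":3.7,"jaw":1},
])

```text
time_s: 11.3
tool_pos: [0.5134, -0.2302, 0.1568]
eef_rot: [-0.001, 0.784, 0.621, -0.0]
wrist_force: [1.5, 0.7, -1.1]
opening: 0.113
```

Run:
```python
from go import *
delta([.5102,-.2951,.17],tool(76.9,0))
```

```text
t cm [-6.39  1.17 -1.33] w deg [-0.08 -0.06 -0.09] time 11.3 F [ 1.5  0.7 -1.1] open 0.113 q [-0.52  0.13  1.42  0.    1.59 -0.29]
 now [ 513.4 -230.2  156.8] xaxis [0.228 0.974 0.001] zaxis [-0.001  0.001 -1.   ]
```

Emit:
drive_tool([
  {"wx":0,"wy":0,"wz":0,"tx":-5.5,"ty":1,"tz":-1,"jaw":1},
  {"wx":0,"wy":0,"wz":0,"tx":-5.5,"ty":1,"tz":-1,"jaw":1},
  {"wx":0,"wy":0,"wz":0,"tx":-5.5,"ty":1,"tz":-1,"jaw":1},
  {"wx":0,"wy":0,"wz":0,"tx":-5.5,"ty":1,"tz":-1,"jaw":1},
  {"wx":0,"wy":0,"wz":0,"tx":-5.5,"ty":1,"tz":-1,"jaw":1},
])

```text
time_s: 11.8
tool_pos: [0.5121, -0.2798, 0.1652]
eef_rot: [-0.002, 0.782, 0.624, -0.001]
wrist_force: [0.2, 0.6, -0.7]
opening: 0.113
```

Run:
```python
from go import *
from shot import *
from h import *
delta([.5102,-.2951,.17],tool(76.9,0))
shot("top","t18");shot("wrist","w18");shot("scene","s18")
crop("t18",145,165,255,275,5,"t18c");crop("s18",230,110,350,210,6,"s18c")
```

```text
t cm [-1.53  0.15 -0.48] w deg [-0.23 -0.08  0.29] time 11.8 F [ 0.2  0.6 -0.7] open 0.113 q [-0.6   0.18  1.35 -0.    1.62 -0.37]
 now [ 512.1 -279.8  165.2] xaxis [0.222 0.975 0.001] zaxis [-0.004  0.002 -1.   ]
```

View pics/t18c.png

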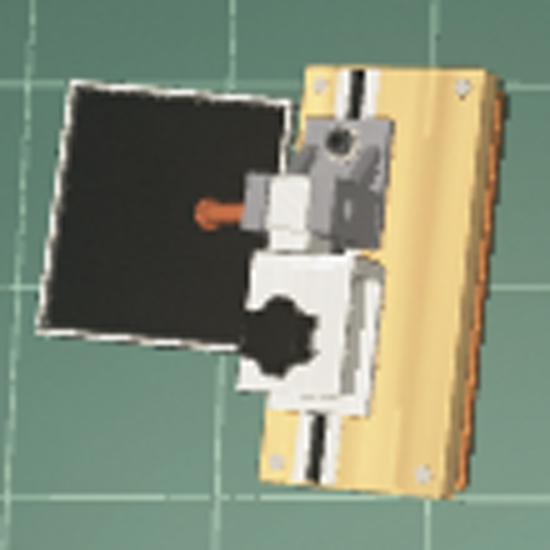

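View pics/w18.png

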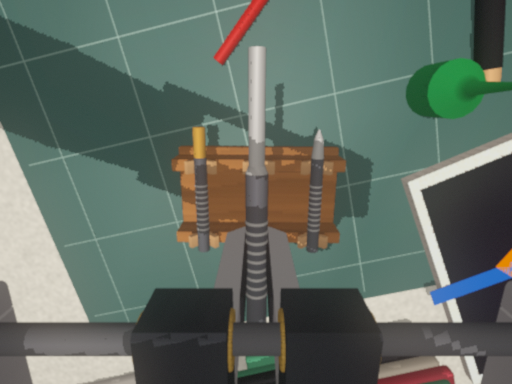

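View pics/s18c.png

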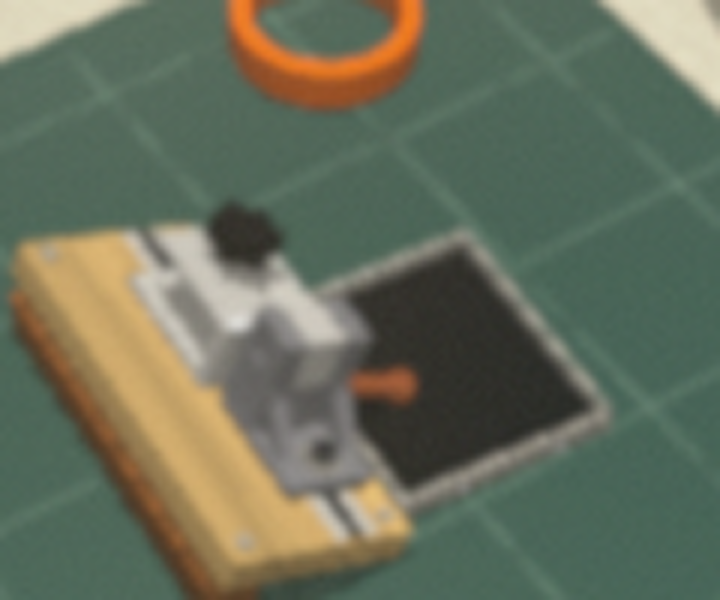

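Run:
```python
from h import *
T=cam("t18");S=cam("s18")
f=lambda x0,y0,s:(lambda a:((a[0]+.5)/s+x0-.5,(a[1]+.5)/s+y0-.5))
tb,sb=f(145,165,5),f(230,110,6)
# copper masks centroid of head
for c,n in ((T,"t"),(S,"s")):
    h=cv2.cvtColor(c[0],cv2.COLOR_RGB2HSV); m=cv2.inRange(h,(0,110,60),(14,255,255)); sub=m.copy(); 
    x0,x1,y0,y1=((180,197,198,216) if n=="t" else (285,303,165,182)); ys,xs=np.nonzero(sub[y0:y1,x0:x1]); print(n,xs.min()+x0,xs.max()+x0,ys.min()+y0,ys.max()+y0,len(xs))
print("head",tri([(T,tb((207,214))),(S,sb((405,388)))]))
print("shank at ear",tri([(T,tb((240,211))),(S,sb((355,382)))]))
for a,b in (((72,83),(463,236)),((40,330),(463,236)),((288,100),(605,410))): print("tray corner",tb(a),onz(T,tb(a),.014))
```

```text
t 184 193 205 210 48
s 289 299 171 177 58
head (array([0.54553622, 0.19718153, 0.01078923]), [0.0008065449953150453, 0.0008065449953150632])
shank at ear (array([0.5427353 , 0.17480944, 0.02839269]), [0.0031506328178643145, 0.003150632817864261])
tray corner (159.0, 181.2) [0.60878859 0.26403518 0.014     ]
tray corner (152.6, 230.6) [0.48870211 0.27361655 0.014     ]
tray corner (202.2, 184.6) [0.60064218 0.15845625 0.014     ]
```

The pin head triangulates to (0.546, 0.197, 0.011), lying at floor height inside the tray, and the ear's bore is empty of copper. Next I'll put the punch back. Settling first.

Emit:
drive_tool([
  {"wx":0,"wy":0,"wz":0,"tx":0,"ty":0,"tz":0,"jaw":1},
  {"wx":0,"wy":0,"wz":0,"tx":0,"ty":0,"tz":0,"jaw":1},
])

```text
time_s: 12.15
tool_pos: [0.5121, -0.2812, 0.1658]
eef_rot: [-0.001, 0.782, 0.623, -0.001]
wrist_force: [-0.4, -0.5, -1.0]
opening: 0.111
```

Run:
```python
from go import *
delta([.5102,-.2951,.17],tool(76.9,0))
```

```text
t cm [-1.4   0.12 -0.42] w deg [-0.17 -0.03  0.21] time 12.15 F [-0.4 -0.5 -1. ] open 0.111 q [-0.6   0.18  1.35 -0.    1.62 -0.37]
 now [ 512.1 -281.2  165.8] xaxis [0.223 0.975 0.   ] zaxis [-0.003  0.001 -1.   ]
```

Emit:
drive_tool([
  {"wx":0,"wy":0,"wz":0.2,"tx":-1.4,"ty":0.12,"tz":0,"jaw":1},
  {"wx":0,"wy":0,"wz":0.2,"tx":-1.4,"ty":0.12,"tz":4,"jaw":1},
  {"wx":0,"wy":0,"wz":0.2,"tx":-1.4,"ty":0.12,"tz":8,"jaw":1},
  {"wx":0,"wy":0,"wz":0.2,"tx":-1.4,"ty":0.12,"tz":8,"jaw":1},
  {"wx":0,"wy":0,"wz":0.2,"tx":-1.4,"ty":0.12,"tz":8,"jaw":1},
])

```text
time_s: 12.65
tool_pos: [0.5092, -0.2961, 0.0854]
eef_rot: [-0.002, 0.784, 0.621, -0.001]
wrist_force: [0.8, -0.1, -0.2]
opening: 0.114
```

Emit:
drive_tool([
  {"wx":0,"wy":0,"wz":0,"tx":0,"ty":0,"tz":0,"jaw":1},
  {"wx":0,"wy":0,"wz":0,"tx":0,"ty":0,"tz":0,"jaw":1},
])

```text
time_s: 12.85
tool_pos: [0.5113, -0.2968, 0.0888]
eef_rot: [0.001, 0.783, 0.622, -0.0]
wrist_force: [-0.2, -0.0, -1.3]
opening: 0.111
```

Run:
```python
from go import *
from shot import *
delta([.5102,-.2951,.032],tool(76.9,0)); shot("wrist","w19")
```

```text
t cm [ 0.15 -0.16  5.68] w deg [ 0.11  0.09 -0.05] time 12.85 F [-0.2 -0.  -1.3] open 0.111 q [-0.62  0.23  1.45 -0.    1.47 -0.39]
 now [ 511.3 -296.8   88.8] xaxis [ 0.227  0.974 -0.002] zaxis [ 0.001 -0.002 -1.   ]
```

View pics/w19.png

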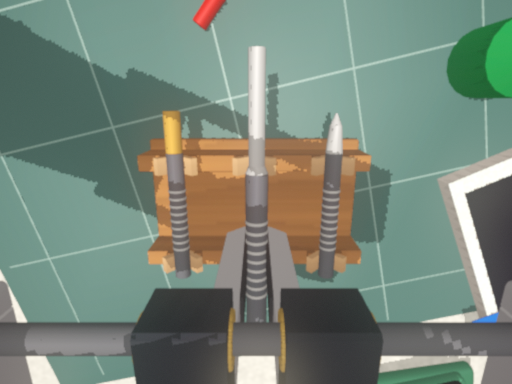

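The punch hangs centred over the free middle V (rail cut at x≈257), with its neighbours in place. I'll lower it to 1 mm above the resting height.

Emit:
drive_tool([
  {"wx":0,"wy":0,"wz":0,"tx":0.15,"ty":-0.1,"tz":2,"jaw":1},
  {"wx":0,"wy":0,"wz":0,"tx":0.15,"ty":-0.1,"tz":4,"jaw":1},
  {"wx":0,"wy":0,"wz":0,"tx":0.15,"ty":-0.1,"tz":5,"jaw":1},
  {"wx":0,"wy":0,"wz":0,"tx":0.15,"ty":-0.1,"tz":5.3,"jaw":1},
  {"wx":0,"wy":0,"wz":0,"tx":0.15,"ty":-0.1,"tz":5.3,"jaw":1},
])

```text
time_s: 13.4
tool_pos: [0.5094, -0.2942, 0.0335]
eef_rot: [-0.001, 0.783, 0.622, -0.001]
wrist_force: [-0.0, 0.4, -1.1]
opening: 0.112
```

Emit:
drive_tool([
  {"wx":0,"wy":0,"wz":0,"tx":0,"ty":0,"tz":0,"jaw":1},
  {"wx":0,"wy":0,"wz":0,"tx":0,"ty":0,"tz":0,"jaw":1},
])

```text
time_s: 13.6
tool_pos: [0.5094, -0.2942, 0.0336]
eef_rot: [-0.001, 0.783, 0.622, -0.001]
wrist_force: [-0.5, -0.2, -0.6]
opening: 0.111
```

Run:
```python
from go import *
delta([.5102,-.2951,.032],tool(76.9,0))
```

```text
t cm [-0.07  0.1   0.16] w deg [-0.1   0.01 -0.04] time 13.6 F [-0.5 -0.2 -0.6] open 0.111 q [-0.62  0.27  1.51 -0.    1.36 -0.39]
 now [ 509.4 -294.2   33.6] xaxis [ 0.227  0.974 -0.   ] zaxis [-0.002  0.    -1.   ]
```

Then the last 1.5 mm, and open gently, no wider than needed.

Emit:
drive_tool([
  {"wx":0,"wy":0,"wz":0,"tx":0,"ty":0.1,"tz":0.15,"jaw":1},
  {"wx":0,"wy":0,"wz":0,"tx":0,"ty":0.1,"tz":0.15,"jaw":1},
  {"wx":0,"wy":0,"wz":0,"tx":0,"ty":0.1,"tz":0.15,"jaw":0.6},
  {"wx":0,"wy":0,"wz":0,"tx":0,"ty":0.1,"tz":0.15,"jaw":0.3},
  {"wx":0,"wy":0,"wz":0,"tx":0,"ty":0.1,"tz":0.15,"jaw":0.15},
])

```text
time_s: 14.1
tool_pos: [0.5099, -0.294, 0.031]
eef_rot: [-0.001, 0.783, 0.622, -0.001]
wrist_force: [0.4, 0.5, 1.0]
opening: 0.334
```

Emit:
drive_tool([
  {"wx":0,"wy":0,"wz":0,"tx":0,"ty":0,"tz":0,"jaw":0.15},
  {"wx":0,"wy":0,"wz":0,"tx":0,"ty":0,"tz":0,"jaw":0.15},
  {"wx":0,"wy":0,"wz":0,"tx":0,"ty":0,"tz":0,"jaw":0.15},
])

```text
time_s: 14.4
tool_pos: [0.5099, -0.294, 0.0311]
eef_rot: [-0.001, 0.783, 0.622, -0.001]
wrist_force: [0.3, -0.2, -0.8]
opening: 0.428
```

Run:
```python
from go import *
from shot import *
delta([.5102,-.2951,.032],tool(76.9,0)); shot("wrist","w20")
```

```text
t cm [-0.1   0.06 -0.09] w deg [-0.18 -0.03 -0.05] time 14.4 F [ 0.3 -0.2 -0.8] open 0.428 q [-0.62  0.27  1.51 -0.    1.36 -0.39]
 now [ 509.9 -294.    31.1] xaxis [0.227 0.974 0.001] zaxis [-0.003  0.001 -1.   ]
```

View pics/w20.png

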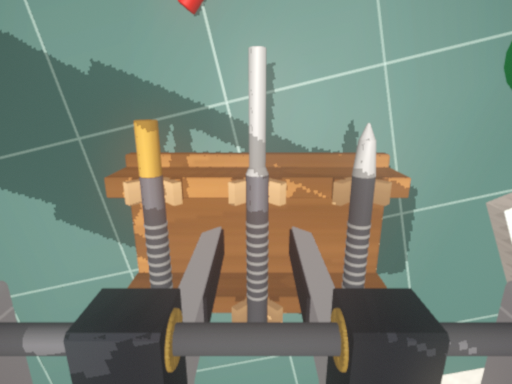

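The punch lies in the middle V with its shoulder in line with the others (row ~173), and the fingers are clear on both sides. I'll lift straight up.

Emit:
drive_tool([
  {"wx":0,"wy":0,"wz":0,"tx":0,"ty":0,"tz":-1.5,"jaw":0.15},
  {"wx":0,"wy":0,"wz":0,"tx":0,"ty":0,"tz":-5,"jaw":0.15},
  {"wx":0,"wy":0,"wz":0,"tx":0,"ty":0,"tz":-9,"jaw":0.15},
  {"wx":0,"wy":0,"wz":0,"tx":0,"ty":0,"tz":-14,"jaw":0.15},
  {"wx":0,"wy":0,"wz":0,"tx":0,"ty":0,"tz":-14,"jaw":0.15},
])

```text
time_s: 14.95
tool_pos: [0.5141, -0.2968, 0.1822]
eef_rot: [0.007, 0.783, 0.622, 0.002]
wrist_force: [0.4, 0.3, 0.3]
opening: 0.425
```

Run:
```python
from go import *
delta([.45,.20,.28],tool(85,0))
```

```text
t cm [ 46.86 -17.39 -10.32] w deg [ 0.75  0.42 -8.14] time 14.95 F [0.4 0.3 0.3] open 0.425 q [-0.62  0.18  1.32 -0.    1.63 -0.39]
 now [ 514.1 -296.8  182.2] xaxis [ 0.227  0.974 -0.006] zaxis [ 0.012 -0.009 -1.   ]
```

I'll check the pin with the wrist camera from downhill, keeping well above everything.

Emit:
drive_tool([
  {"wx":0,"wy":0,"wz":-8,"tx":46.5,"ty":-8,"tz":-7,"jaw":0.15},
  {"wx":0,"wy":0,"wz":-8,"tx":46.5,"ty":-8,"tz":-7,"jaw":0.15},
  {"wx":0,"wy":0,"wz":-8,"tx":46.5,"ty":-8,"tz":-7,"jaw":0.15},
  {"wx":0,"wy":0,"wz":-8,"tx":46.5,"ty":-8,"tz":-7,"jaw":0.15},
  {"wx":0,"wy":0,"wz":-8,"tx":46.5,"ty":-8,"tz":-7,"jaw":0.15},
])

```text
time_s: 15.45
tool_pos: [0.5249, -0.0456, 0.2095]
eef_rot: [-0.001, 0.738, 0.674, -0.0]
wrist_force: [0.1, 0.5, 0.2]
opening: 0.421
```

Run:
```python
from go import *
from shot import *
from h import *
delta([.545,.19,.25],tool(85,0)); shot("top","t21"); crop("t21",330,170,440,270,6,"t21c")
```

```text
t cm [23.65 -0.12 -4.03] w deg [-0.07 -0.05 -0.17] time 15.45 F [0.1 0.5 0.2] open 0.421 q [-0.19  0.04  1.42  0.    1.69 -0.1 ]
 now [524.9 -45.6 209.5] xaxis [0.09  0.996 0.001] zaxis [-0.001  0.001 -1.   ]
```

View pics/t21c.png

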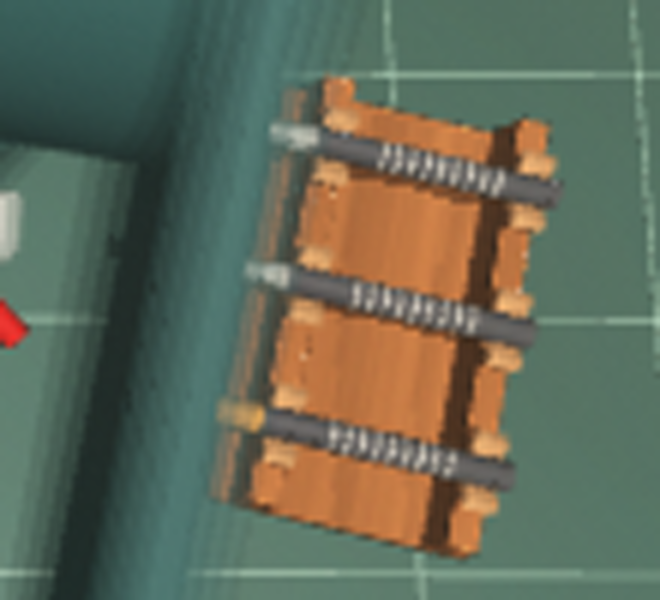

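Seen from the top, all three punches lie as they did at the start. The slim punch's rear end is at (533,335), which matches its original place once the 60 px crop shift is taken off. Now the pin.

Emit:
drive_tool([
  {"wx":0,"wy":0,"wz":0,"tx":20,"ty":0,"tz":-4,"jaw":0.15},
  {"wx":0,"wy":0,"wz":0,"tx":20,"ty":0,"tz":-4,"jaw":0.15},
  {"wx":0,"wy":0,"wz":0,"tx":20,"ty":0,"tz":-4,"jaw":0.15},
  {"wx":0,"wy":0,"wz":0,"tx":20,"ty":0,"tz":-4,"jaw":0.15},
  {"wx":0,"wy":0,"wz":0,"tx":20,"ty":0,"tz":-4,"jaw":0.15},
])

```text
time_s: 16.0
tool_pos: [0.5433, 0.1568, 0.2504]
eef_rot: [-0.001, 0.736, 0.677, 0.001]
wrist_force: [0.0, 0.0, -0.0]
opening: 0.425
```

Run:
```python
from go import *
from shot import *
from h import *
delta([.545,.19,.25],tool(85,0)); shot("wrist","w22"); shot("scene","s22"); shot("top","t22")
```

```text
t cm [ 3.32 -0.1   0.05] w deg [ 0.   -0.23  0.27] time 16.0 F [ 0.  0. -0.] open 0.425 q [0.18 0.12 1.25 0.   1.77 0.26]
 now [543.3 156.8 250.4] xaxis [0.082 0.997 0.004] zaxis [ 0.     0.004 -1.   ]
```

View pics/w22.png

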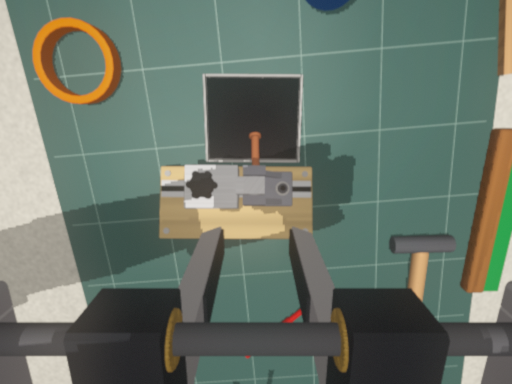

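View pics/s22.png

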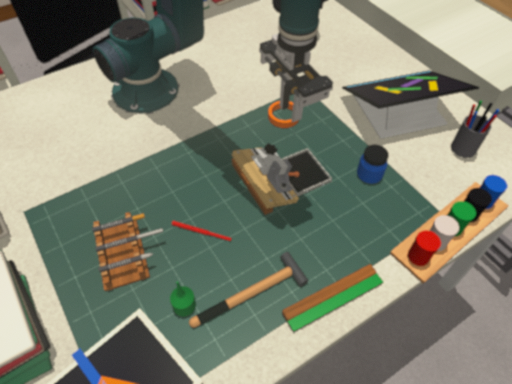

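Run:
```python
from h import *
crop("w22",190,60,320,220,5,"w22c")
c=cam("w22"); print(proj(c,[.5455,.197,.008]), onz(c,(255,135),.011))
```

```text
[255.07828326 134.57319711] [0.54538795 0.19676247 0.011     ]
```

View pics/w22c.png

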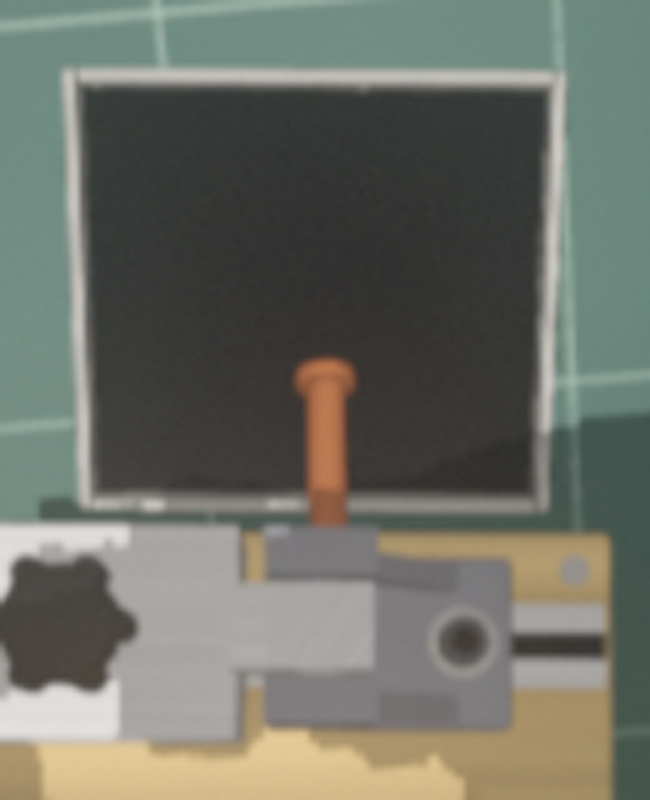

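All three views put the head on the tray floor. The shank keeps about the same width along its length (40 px near the head, 38 px at the ear), so the pin lies nearly level, with its plain end across the near wall. Nothing is touching the robot, so I'm handing in.

Run:
```python
from bench import arm
print(arm.sign_off()); s=arm.observe(); print(s["time_s"],s["wrist_force"])
```

```text
the job is handed in; nothing more can be done
None
the job is handed in; nothing more can be done
```

I pressed the pin out downhill into the parts tray, laid the slim punch back in the rack's middle V rests, and handed the job in at about 16 s. No verdict was reported.

**Pin:** Its head measured at about (0.546, 0.197, 0.011), on the tray floor, in agreement between the top and scene views and a final wrist view. The pin lies nearly level, but its plain end reaches out over the tray's near wall under the ear. I could not see whether the board's edge takes part of its weight. I estimate the tray carries at least half of it, above the 0.05 N limit.

**Punches:** In the last top view, the slim punch's rear end is back within about 0.5 pixel of where it started. The thick drift and centre punch had not moved, and the other things on the bench looked undisturbed in the scene view.

**Checks that disagreed:**
- **Height readings:** heights from the top and scene views came out 2 to 4 mm too high at the punch and board, so I set the insertion height from the wrist camera and the stated bench height.
- **Pressing force:** the wrist force showed only 1 to 3 N while pressing, against the 9 to 18 N of rust grip described. The pictures still showed the nose going in without slipping and the pin coming out.

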